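# Change over the napkin-ring mandrel

### The arm

A 6-joint arm with a two-finger parallel gripper is mounted at the origin on the work surface. World frame = base frame: x ahead of the robot, y to its left, z up, the work surface at z = 0. Lengths are in m, angles in degrees, forces in N, time in s.
With the tool pointing down it reaches from about 0.35 to 0.875 m from the base axis. Payload 4.2 kg.
Tool frame: the origin (TCP) lies on the centre line of the jaws, within the pads' length; the fingertips stand 11 mm ahead of it and the grasp point (between the pads) lies 8 mm behind it; y points along the fingers, z is the direction in which the jaws open and shut, and the axes are right-handed (so a half turn about y gives the same grasp; the last joint's range is limited). The gripper opens to 87 mm and grips with 3 to 60 N. Pads are 19 mm wide; open, the fingers measure 117 mm over their backs; the gripper's body (75 mm by 190 mm) begins 51 mm behind the grasp point.
Start: joints at [-57.72, 22.042, 0.453, 0, -68.411, -14.817], TCP at [0.188, -0.596, 0.234] pointing down, gripper open.
Joint ranges: [-179.83, 179.83], [-69.29, 118.12], [-61.27, 80.66], [-181.25, 117.63], [-171.15, -9.14], [-177.46, 177.46]. Speed limits (degrees/s): [159.86, 159.86, 180, 180, 180, 180].

### API

Orientations are given as a 3x3 rotation matrix whose columns are the frame's x, y, z axes.
In Python, from station import r, optics gives the robot as it stands. The module is installed in compiled form; this text tells all that it offers.
- The arm moves only by the tool step_arm, never from a script. Its argument "moves" is a list that holds one entry, the list of rows, each a list of 7 numbers: the turn, a rotation vector about the tool's x, y, z in rad, then the shift along the tool's x, y, z in cm, then the opening in per cent of the stroke, from 0 (shut) to 100 (fully open). A call has exactly 5 rows; each row is the pose to reach, as a shift and turn from the pose commanded when the call began, along the tool's axes at that moment; what a row does not reach only later rows make up. A row lasts 1/12 s, in which the tool goes at most 41.7 mm and 7.16 degrees, less where a joint would pass 70% of its speed; a pose out of reach is approached as far as the arm can. A call with a gripper value outside its range is refused whole. The fingers move at their own pace and stop on an object; the grip force is fixed at half the most. Time passes only in rows, so rows that repeat a pose let the fingers close, or fill a call up. It gives the time, the measured TCP pose, the force and the opening at its end, in the units of the state.
- r.sense(): the state, without advancing time (a new reading comes with each control period).
- optics.capture(name): name is "scene" or "top"; returns a dict with "image" (480x640x3 uint8, red, green, blue), "fov_y" (degrees; the focal length in pixels is half the picture's height over the tangent of half this angle, whatever the lens; pixels are square), "cx", "cy" (the principal point, pixels), "k1" (the pictures are not rectified: a ray, as slopes to the right and down, at radius r is drawn at 1 + k1 r^2 times it, then the intrinsics apply), "cam_to_world" (4x4, takes a point from camera to world coordinates). Camera axes: x right, y down, z forward; pixel columns grow to the right and rows downward; lengths in m; the calibration is good to about 2 mm. A picture is of the moment at which its call begins. There is no depth.
- r.finish_job(): hands the job in, once; it reports no verdict.
The state is a dict: "time_s": time; "joints": joint angles; "joint_velocities": joint speeds; "effort": joint torques, N m; "tcp_pos": TCP position; "ee_rot": TCP orientation; "wrist_force": force on the tool from outside, world axes, zero at the start; "moment": the same for the moment, N m; "gripper_width": opening from 0.0 (shut) to 1.0 (fully open).
Only numpy, scipy, OpenCV 4.12 (cv2) and the standard library are available. Lean on these libraries where they do the work, as an engineer would, in place of code of your own. Each camera call takes 0.05 s, during which the arm holds its last target.

### The job

Change over the lathe's napkin-ring mandrel: take the finished rings off the loading block and stand them in the crate, one to a cell, then stack all the square blanks on the block with the square steel washer on top, every hole in line with the hole in the block. Finally take the bar from its rack and lower it through the whole stack into the block until its collar sits fully down on the washer. Leave the tin, the gouge and the mallet where they are.

Things in the scene. Friction and masses are not known exactly. Their poses are not given: they have to be found in the camera images.
- ring_a_mid (a point): Finished napkin ring a: round turned dark-wood ring, outside diameter 52 mm, straight bore 36 mm, 34 mm high, 32 g; this point is on its axis, half-way up; z is its bore axis. It starts lowest in the pile of rings standing on the loading block.
- ring_b_mid (a point): Finished napkin ring b: round turned dark-wood ring, outside diameter 52 mm, straight bore 36 mm, 34 mm high, 32 g; this point is on its axis, half-way up; z is its bore axis. It starts second in the pile on the loading block.
- ring_c_mid (a point): Finished napkin ring c: round turned dark-wood ring, outside diameter 52 mm, straight bore 36 mm, 34 mm high, 32 g; this point is on its axis, half-way up; z is its bore axis. It may be absent; if there, it starts third in the pile on the loading block.
- ring_d_mid (a point): Finished napkin ring d: round turned dark-wood ring, outside diameter 52 mm, straight bore 36 mm, 34 mm high, 32 g; this point is on its axis, half-way up; z is its bore axis. It may be absent; if there, it starts on the bench, already taken off.
- blank_a_mid (a point): Bored blank a: square pale-wood block 60 x 60 mm, 34 mm thick, 36 mm hole through the middle, about 65 g, lying flat on the bench; this point is in the middle of the hole, half-way up; z is the hole's axis, x and y are square to the sides. Two or three of the three blanks are there.
- blank_b_mid (a point): Bored blank b: square pale-wood block 60 x 60 mm, 34 mm thick, 36 mm hole through the middle, about 65 g, lying flat on the bench; this point is in the middle of the hole, half-way up; z is the hole's axis, x and y are square to the sides. Two or three of the three blanks are there.
- blank_c_mid (a point): Bored blank c: square pale-wood block 60 x 60 mm, 34 mm thick, 36 mm hole through the middle, about 65 g, lying flat on the bench; this point is in the middle of the hole, half-way up; z is the hole's axis, x and y are square to the sides. Two or three of the three blanks are there.
- washer_mid (a point): Steel clamping washer: flat square steel plate 60 x 60 mm, 12 mm thick, with a 36 mm round hole through the middle, about 240 g, lying flat on the bench; this point is in the middle of the hole, half-way up; z is the hole's axis, x and y are square to the sides.
- bar_head (a point): Steel mandrel bar, 450 g, upright, hanging in the rack by its collar: this point is the middle of its round grip head (44 mm across, 34 mm tall). z runs up the bar. From here the underside of the collar (56 mm across, 6 mm thick) is 23 mm below, and the tip of the bar 161 mm below. The plain bar below the collar is 32 mm across and 138 mm long, its last 12 mm tapering to a 16 mm flat nose.
- bar_collar (a point): The centre of the underside of the bar's collar (on the bar's axis).
- bar_tip (a point): The centre of the bar's flat lower end.
- block_hole (a point): Wooden loading block screwed to the bench, 90 x 90 mm, 62 mm high: this point is the centre of the mouth of its upright hole (35 mm across, steel-rimmed, right through to the bench) in its top face; z up.
- rack_hole (a point): Plywood bar rack fixed to the bench, 80 x 100 mm, 144 mm high (a 16 mm top board on two cheeks): this point is the centre of the 36 mm hole in the top face, where the bar hangs; z up.
- crate: Loose slatted wooden crate, 162 mm (x) by 226 mm (y) outside, 46 mm high, 600 g, 6 mm walls and floor, divided in 2 x 2 cells of 72 mm (x) by 104 mm (y), dividers 34 mm above the crate's floor; the origin is the centre of its underside, z up.
- cell0 (a point): Centre of the floor of crate cell 0 (6 mm above the bench); axes as the crate's.
- cell1 (a point): Centre of the floor of crate cell 1 (6 mm above the bench); axes as the crate's.
- cell2 (a point): Centre of the floor of crate cell 2 (6 mm above the bench); axes as the crate's.
- cell3 (a point): Centre of the floor of crate cell 3 (6 mm above the bench); axes as the crate's.
- wax_tin: Closed metal tin, 76 mm across, 50 mm high; origin under its centre. Not part of the job; to be left where it is.
- gouge: Turning gouge with wooden handle, 400 mm long, lying on the bench; origin under its middle, x towards the steel. Not part of the job; to be left where it is.
- mallet: Wooden mallet lying on the bench, head 70 x 110 mm; origin under its head. Not part of the job; to be left where it is.
Mind the look-alikes: they are no part of the job. Leave any blue look-alike of the part that bears ring_a_mid alone.

How it is judged (in metres and radians):
On the way, in this order (a step that is already met when the one before it is completed fails the run):
1. the finished rings are all off the loading block (horizontal distance between each of ring_a_mid, ring_b_mid, ring_c_mid, ring_d_mid and block_hole above 0.07 m), for 0.2 s.
2. all the blanks and the washer are stacked over the block's hole and let go (horizontal distance between each of blank_a_mid, blank_b_mid, blank_c_mid, washer_mid and block_hole below 0.008 m and angle between the z axis of each of blank_a_mid, blank_b_mid, blank_c_mid, washer_mid and the z axis of block_hole, either way round below 0.1 rad and z of washer_mid in the frame of block_hole above 0.068 m and contact force between the fingers and washer below 0.2 N and linear speed of washer below 0.02 m/s), for 0.3 s.
3. the bar is down through the washer, all the blanks and into the block, its collar on the washer (distance between bar_collar and washer_mid below 0.0105 m and horizontal distance between bar_tip and block_hole below 0.007 m and z of bar_tip in the frame of block_hole below -0.015 m and angle between bar_head's own z axis and vertical below 0.06 rad), for 0.2 s.
At the end, for the whole second after the job is handed in: Each ring upright (7 deg) on the crate's floor, one to a cell; all blanks and the washer flat, centred within 7 mm of the block's hole; the bar upright (3 deg) through them all, nose at least 15 mm down in the block, collar on the washer (within about 4 mm); all let go and at rest (all of step 3 and x of ring_a_mid in the frame of crate between -0.08 and 0.08 m and y of ring_a_mid in the frame of crate between -0.112 and 0.112 m and z of ring_a_mid in the frame of crate between 0.015 and 0.029 m and angle between the z axis of each of ring_a_mid, ring_b_mid, ring_c_mid, ring_d_mid and the z axis of crate, either way round below 0.12 rad and x of ring_b_mid in the frame of crate between -0.08 and 0.08 m and y of ring_b_mid in the frame of crate between -0.112 and 0.112 m and z of ring_b_mid in the frame of crate between 0.015 and 0.029 m and x of ring_c_mid in the frame of crate between -0.08 and 0.08 m and y of ring_c_mid in the frame of crate between -0.112 and 0.112 m and z of ring_c_mid in the frame of crate between 0.015 and 0.029 m and x of ring_d_mid in the frame of crate between -0.08 and 0.08 m and y of ring_d_mid in the frame of crate between -0.112 and 0.112 m and z of ring_d_mid in the frame of crate between 0.015 and 0.029 m and horizontal distance between ring_a_mid and ring_b_mid above 0.055 m and horizontal distance between each of ring_a_mid, ring_b_mid and ring_c_mid above 0.055 m and horizontal distance between each of ring_a_mid, ring_b_mid, ring_c_mid and ring_d_mid above 0.055 m and angle between crate's own z axis and vertical below 0.05 rad and horizontal distance between each of blank_a_mid, blank_b_mid, blank_c_mid, washer_mid and block_hole below 0.007 m and angle between the z axis of each of blank_a_mid, blank_b_mid, blank_c_mid, washer_mid and the z axis of block_hole, either way round below 0.1 rad and linear speed of each of ring_a, ring_b, ring_c, ring_d, blank_a, blank_b, blank_c, washer, bar below 0.02 m/s); the robot touches nothing.
It fails at once if the wax tin is moved by more than 30 mm (distance of wax_tin from where it was at the start of the episode above 0.03 m).
It fails at once if the gouge is moved by more than 30 mm (distance of gouge from where it was at the start of the episode above 0.03 m).
It fails at once if the mallet is moved by more than 30 mm (distance of mallet from where it was at the start of the episode above 0.03 m).
Of blank_a, blank_b, blank_c only 2 to 3 are there at a start; the rules pass over those that are not, and their reading is None.
Of ring_c, ring_d only 1 to 2 are there at a start; the rules pass over those that are not, and their reading is None.
At some moment in a run one of crate, ring_d may be knocked a few centimetres aside while the robot is not near it.
It also fails if it takes over 210 s, if anything falls off the work surface, if the arm or the gripper's body presses on something with over 40 N, if the wrist force passes 120 N, or if a joint passes its speed limit or range.

## Working session

There is one attempt and no reset: what is moved stays moved. The work goes in short steps, Python scripts to look and compute and a tool call to move; the robot and the scene stay as the last step left them, time stands still between calls to the robot, and variables do not carry over. Pictures are saved under pics/ and viewed, and the job is handed in when it is done.

Besides the shell and the picture viewer there is one more tool, called after "Call:" by a JSON object that holds its "method" and its "body". step_arm: Moves the arm, as the interface text tells. Its arguments: {"type":"object","properties":{"moves":{"type":"array"}},"required":["moves"]}

```bash
mkdir -p pics; ls; cat > h.py <<'E'
import numpy as np, cv2
from station import r, optics
def cap(name,fn=None):
    d=optics.capture(name)
    if fn: cv2.imwrite(fn,cv2.cvtColor(d["image"],cv2.COLOR_RGB2BGR))
    return d
def K(d):
    f=240/np.tan(np.radians(d["fov_y"])/2)
    return np.array([[f,0,d["cx"]],[0,f,d["cy"]],[0,0,1.]]),np.array([d["k1"],0,0,0,0.])
def proj(d,P):
    P=np.atleast_2d(np.array(P,float)); M=np.linalg.inv(np.array(d["cam_to_world"])); k,dc=K(d)
    rv,_=cv2.Rodrigues(M[:3,:3]); 
    return cv2.projectPoints(P.reshape(-1,1,3),rv,M[:3,3],k,dc)[0].reshape(-1,2)
def unproj(d,uv,z):
    k,dc=K(d); uv=np.atleast_2d(np.array(uv,float))
    n=cv2.undistortPoints(uv.reshape(-1,1,2),k,dc).reshape(-1,2)
    M=np.array(d["cam_to_world"]); ray=np.c_[n,np.ones(len(n))]@M[:3,:3].T; o=M[:3,3]
    return o+ray*((z-o[2])/ray[:,2])[:,None]
E
python3 - <<'E'
from h import *
for n in("scene","top"):
    d=cap(n,f"pics/{n}0.png"); print(n,d["fov_y"],d["cx"],d["cy"],d["k1"],np.round(d["cam_to_world"],3).tolist())
print(r.sense())
E
```

```text
pics
scene 55.54807376384109 325.8681616780752 231.6171042885905 -0.0017519845332700983 [[0.409, 0.55, -0.728, 1.294], [0.912, -0.256, 0.32, -0.267], [-0.011, -0.795, -0.606, 0.72], [0.0, 0.0, 0.0, 1.0]]
top 43.210470997403625 322.128007233313 240.78309285577768 -0.035697764480941974 [[-0.002, -0.993, 0.119, 0.47], [-1.0, 0.004, 0.014, 0.028], [-0.015, -0.119, -0.993, 1.318], [0.0, 0.0, 0.0, 1.0]]
{'time_s': 0.1, 'joints': array([-5.77193428e+01,  2.20861244e+01,  3.86276104e-01, -2.33548536e-02,
       -6.84117424e+01, -1.48174443e+01]), 'joint_velocities': array([-0.00183855, -0.11111876,  0.14204682,  0.10345336,  0.03419744,
        0.01775693]), 'effort': array([-3.06790180e-04, -3.91689670e+01,  1.87935591e+01,  4.23191249e+00,
        1.34795706e-02, -6.67993686e-05]), 'tcp_pos': array([ 0.18741531, -0.59568711,  0.23256739]), 'ee_rot': array([[ 9.53954883e-01, -7.19702264e-04, -2.99949266e-01],
       [ 2.99950101e-01,  1.84900415e-03,  9.53953101e-01],
       [-1.31954767e-04, -9.99998032e-01,  1.97974131e-03]]), 'wrist_force': array([-0.2507206 ,  0.21319785, -0.84667035]), 'moment': array([-0.01919646, -0.04509874,  0.01263335]), 'gripper_width': 0.9976951541352175}
```

View pics/scene0.png

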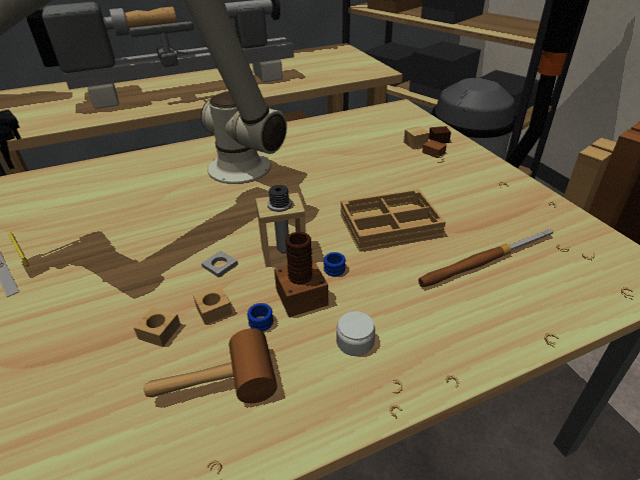

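View pics/top0.png

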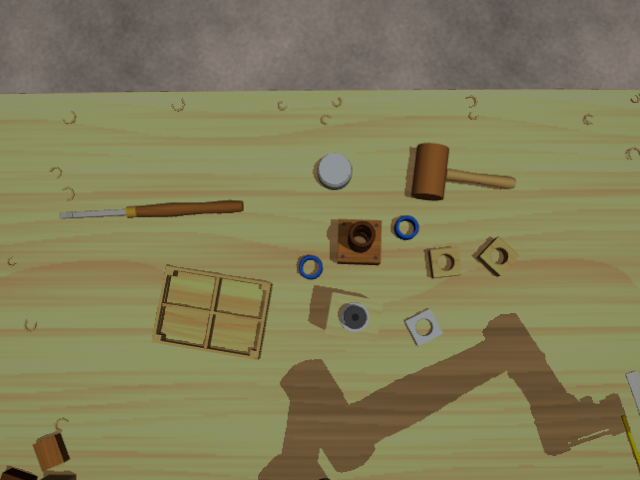

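```bash
python3 - <<'E'
import cv2
t=cv2.imread("pics/top0.png"); s=cv2.imread("pics/scene0.png")
cv2.imwrite("pics/t0z.png",cv2.resize(t[200:350,290:530],None,fx=3.3,fy=3.3,interpolation=cv2.INTER_CUBIC))
cv2.imwrite("pics/t0c.png",cv2.resize(t[255:370,145:285],None,fx=5,fy=5,interpolation=cv2.INTER_CUBIC))
cv2.imwrite("pics/s0z.png",cv2.resize(s[170:350,130:350],None,fx=3.3,fy=3.3,interpolation=cv2.INTER_CUBIC))
E
```

```text
(no output)
```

View pics/t0z.png

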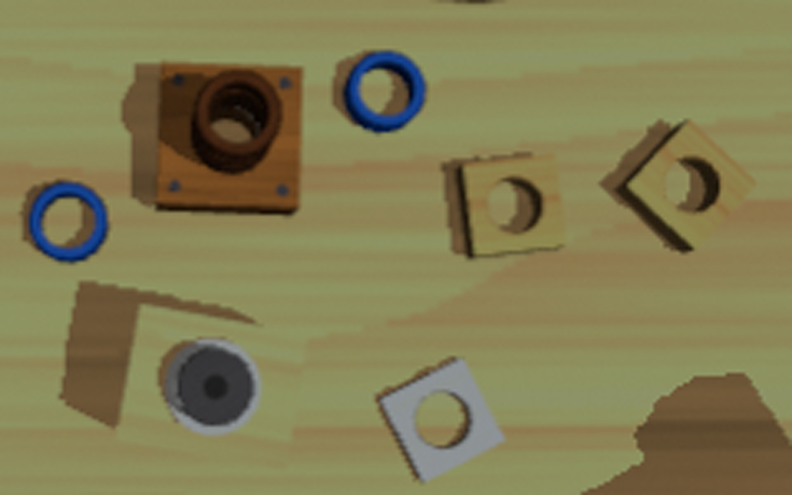

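View pics/t0c.png

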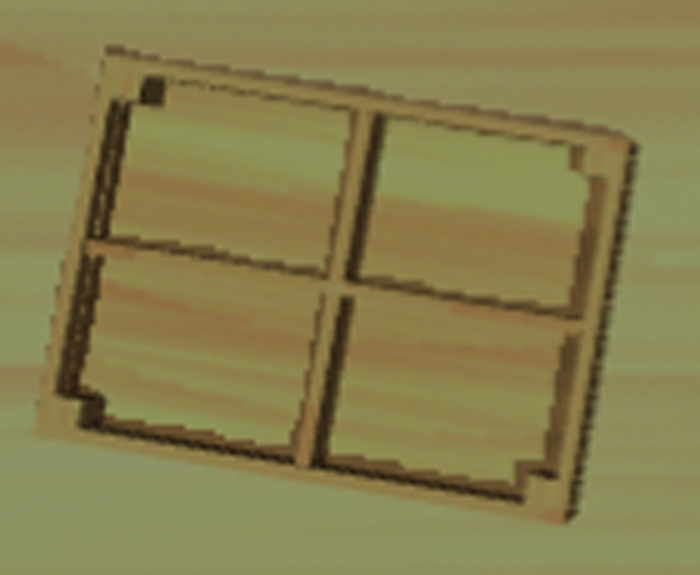

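View pics/s0z.png

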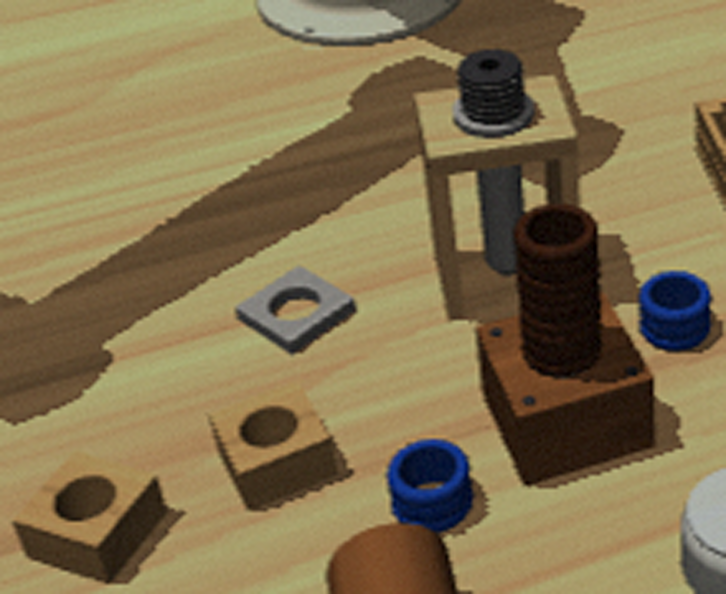

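```bash
cat > fit.py <<'E'
from h import *
from scipy.optimize import minimize
def grad(d):
    g=cv2.cvtColor(d["image"],cv2.COLOR_RGB2GRAY).astype(np.float32)
    g=cv2.GaussianBlur(g,(0,0),1.0)
    return np.hypot(cv2.Sobel(g,cv2.CV_32F,1,0),cv2.Sobel(g,cv2.CV_32F,0,1))
def R2(a): return np.array([[np.cos(a),-np.sin(a)],[np.sin(a),np.cos(a)]])
def sq(h,z,w=None,n=25):
    w=w or h; t=np.linspace(-1,1,n)
    P=np.r_[np.c_[t*h,0*t+w],np.c_[t*h,0*t-w],np.c_[0*t+h,t*w],np.c_[0*t-h,t*w]]
    return np.c_[P,np.full(len(P),z)]
def circ(rad,z,n=60):
    a=np.linspace(0,2*np.pi,n,endpoint=False); return np.c_[rad*np.cos(a),rad*np.sin(a),np.full(n,z)]
def place(M,p):
    return np.c_[M[:,:2]@R2(p[2]).T+p[:2],M[:,2]]
def fit(ds,M,p0,yaw=True,steps=(0.012,0.004)):
    gs=[grad(d) for d in ds]
    def cost(p):
        p=list(p)+([] if yaw else [0]); c=0
        for d,g in zip(ds,gs):
            uv=proj(d,place(M,p)).astype(np.float32)
            c-=cv2.remap(g,uv[:,0].reshape(-1,1),uv[:,1].reshape(-1,1),cv2.INTER_LINEAR).clip(0,150).mean()
        return c
    best=None
    for s in steps:
        for dx in(-1,0,1):
            for dy in(-1,0,1):
                q=np.array(p0,float)[:3 if yaw else 2].copy(); q[0]+=dx*s;q[1]+=dy*s
                n=len(q); S=np.vstack([q]+[q+np.eye(n)[i]*(0.003 if i<2 else .08) for i in range(n)])
                o=minimize(cost,q,method="Nelder-Mead",options=dict(initial_simplex=S,xatol=1e-5,fatol=1e-3))
                if best is None or o.fun<best.fun: best=o
    p=best.x if yaw else np.r_[best.x,0]
    return p,-best.fun
E
cat > m0.py <<'E'
from fit import *
T=cap("top");S=cap("scene")
def z3(x,y): return [290+x/3.3,200+y/3.3]
def zc(x,y): return [145+x/5,255+y/5]
g={}
for n,uv,z in [("b1",z3(512,206),.034),("b2",z3(693,185),.034),("w",z3(442,419),.012),("bar",z3(215,386),.184),("ring",z3(236,117),.164),("crate",zc(338,287),.046),("block",z3(230,138),.062),("rackc",z3(215,375),.144)]:
    g[n]=unproj(T,uv,z)[0]; print(n,g[n].round(4))
mods={"b1":(np.r_[sq(.03,.034),circ(.018,.034)],.1),"b2":(np.r_[sq(.03,.034),circ(.018,.034)],.8),
"w":(np.r_[sq(.03,.012),circ(.018,.012)],.5),"block":(sq(.045,.062),0),"rackc":(sq(.04,.144,.05),0.1),"crate":(np.r_[sq(.081,.046,.113)],-.17),
"bar":(np.r_[circ(.022,.184),circ(.028,.150)],None),"ring":(np.r_[circ(.026,.164),circ(.018,.164)],None)}
for nm,ds in(("T",[T]),("S",[S]),("TS",[T,S])):
    for n,(M,a) in mods.items():
        p,c=fit(ds,M,[*g[n][:2],a or 0],a is not None)
        print(nm,n,(p[:2]*1000).round(1),np.degrees(p[2]).round(1),round(c,1))
        if nm=="TS":
            for d,k in((T,"im"),(S,"im")):
                d.setdefault("o",d["image"].copy())
                for u in proj(d,place(M,p)): cv2.circle(d["o"],tuple(int(round(v*8)) for v in u),4,(255,0,0),-1,shift=3)
for d,n in((T,"top"),(S,"scene")):
    o=cv2.cvtColor(d["o"],cv2.COLOR_RGB2BGR)
    c=o[200:370,145:530] if n=="top" else o[170:350,130:450]
    cv2.imwrite(f"pics/ov_{n}.png",cv2.resize(c,(800,int(800*c.shape[0]/c.shape[1])),interpolation=cv2.INTER_CUBIC))
E
python3 m0.py
```

```text
b1 [ 0.5762 -0.2144  0.034 ]
b2 [ 0.5893 -0.3314  0.034 ]
w [ 0.4402 -0.1698  0.012 ]
bar [ 0.4629 -0.0166  0.184 ]
ring [ 0.618  -0.0309  0.164 ]
crate [0.4721 0.2762 0.046 ]
block [ 0.6177 -0.0322  0.062 ]
rackc [ 0.469  -0.0182  0.144 ]
T b1 [ 579.7 -200.9] 5.8 88.8
T b2 [ 591.5 -311.7] 46.2 115.6
T w [ 439.8 -171.1] 26.8 70.0
T block [617.4 -30.7] -2.2 114.0
T rackc [469.7 -16.9] -11.6 53.6
T crate [476.2 274.2] -9.4 114.5
T bar [465.  -13.3] 0.0 100.1
T ring [627.2 -42.2] 0.0 76.8
S b1 [ 580.6 -215.8] 6.6 107.1
S b2 [ 593.6 -331.4] 46.3 112.0
S w [ 459.8 -173.6] 27.0 130.7
S block [621.6 -33.2] -1.1 105.3
S rackc [462.8 -16.8] -10.1 136.4
S crate [475.7 276.5] -9.4 138.3
S bar [472.1 -19.3] 0.0 100.1
S ring [588.4 -21. ] 0.0 91.1
TS b1 [ 579.9 -215.9] 5.0 184.2
TS b2 [ 591.3 -331.5] 43.6 201.4
TS w [ 440.  -171.3] 26.7 180.0
TS block [621.5 -31.8] -1.9 205.6
TS rackc [463.  -16.1] -10.3 188.2
TS crate [476.1 275. ] -9.2 244.2
TS bar [465.4 -13.8] 0.0 181.8
TS ring [621.9 -31.7] 0.0 161.4
```

View pics/ov_top.png

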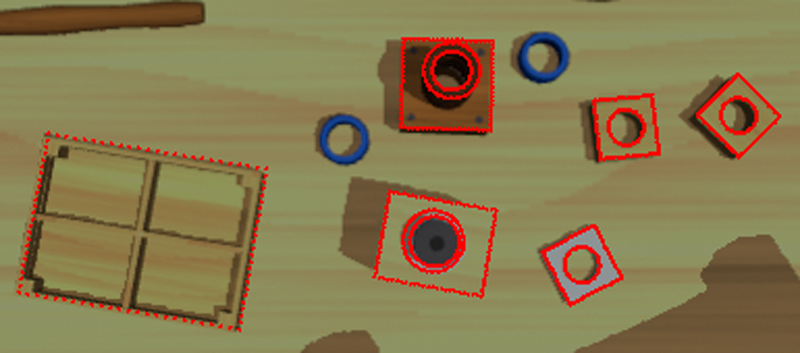

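View pics/ov_scene.png

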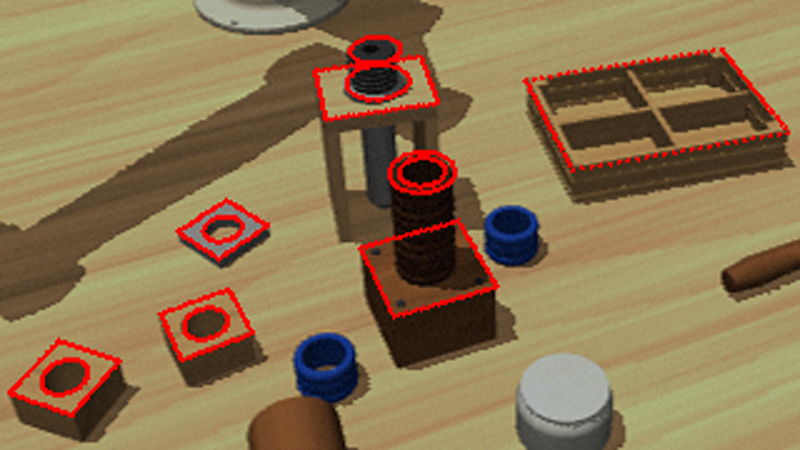

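```bash
cat > go.py <<'E'
import sys
from h import *
from scipy.spatial.transform import Rotation as Rn
# usage: go.py x y z(mm) yaw(deg): jaw axis at 90+yaw ; prints turn (tool) and shift(cm, tool)
s=r.sense(); R=np.array(s["ee_rot"]); p=np.array(s["tcp_pos"])
a=[float(v) for v in sys.argv[1:]]
prev=None
for i in range(0,len(a),4):
    t=np.array(a[i:i+3])/1000; y=np.radians(a[i+3])
    Rt=np.array([[np.cos(y),0,-np.sin(y)],[np.sin(y),0,np.cos(y)],[0,-1,0]])
    rv=Rn.from_matrix(R.T@Rt).as_rotvec(); sh=R.T@(t-p)*100
    print("turn",rv.round(3).tolist(),"deg",np.degrees(np.linalg.norm(rv)).round(1),"shift",sh.round(2).tolist(),"len",np.linalg.norm(sh).round(1))
    R,p=Rt,t
print("t",round(s["time_s"],2),"tcp",(s["tcp_pos"]*1000).round(1),"w",round(s["gripper_width"],3),"F",s["wrist_force"].round(1))
E
python3 go.py 296 -455 280 -9.3 404 -314 280 -9.3 513 -173 280 -9.3 621.7 -31.7 250 -9.3
```

```text
turn [-0.001, 0.467, -0.0] deg 26.8 shift [14.58, -4.7, 10.19] len 18.4
turn [0.0, 0.0, 0.0] deg 0.0 shift [8.38, 0.0, 15.66] len 17.8
turn [0.0, 0.0, 0.0] deg 0.0 shift [8.48, 0.0, 15.68] len 17.8
turn [0.0, 0.0, 0.0] deg 0.0 shift [8.44, 3.0, 15.7] len 18.1
t 0.2 tcp [ 187.5 -595.9  232.9] w 1.001 F [-0.8  0.  -0.6]
```

Call:
{"method": "step_arm", "body": {"moves": [[[0, 0.467, 0, 14.6, -4.7, 10.2, 100], [0, 0.467, 0, 14.6, -4.7, 10.2, 100], [0, 0.467, 0, 14.6, -4.7, 10.2, 100], [0, 0.467, 0, 14.6, -4.7, 10.2, 100], [0, 0.467, 0, 14.6, -4.7, 10.2, 100]]]}}

```text
time_s: 0.62
tcp_pos: [0.2977, -0.4528, 0.2817]
ee_rot: [[0.987, 0.001, 0.164], [-0.164, -0.001, 0.987], [0.001, -1.0, -0.0]]
wrist_force: [0.5, -0.2, -0.8]
gripper_width: 0.998
```

Call:
{"method": "step_arm", "body": {"moves": [[[0, 0, 0, 8.4, 0, 15.7, 100], [0, 0, 0, 8.4, 0, 15.7, 100], [0, 0, 0, 8.4, 0, 15.7, 100], [0, 0, 0, 8.4, 0, 15.7, 100], [0, 0, 0, 8.4, 0, 15.7, 100]]]}}

```text
time_s: 1.03
tcp_pos: [0.4068, -0.3102, 0.2806]
ee_rot: [[0.988, 0.001, 0.157], [-0.157, 0.001, 0.988], [0.001, -1.0, 0.001]]
wrist_force: [-0.5, -0.5, -0.1]
gripper_width: 1.003
```

```bash
python3 go.py 513 -173 280 -9.3 621.7 -31.7 250 -9.3
```

```text
turn [-0.001, 0.005, 0.001] deg 0.3 shift [8.33, 0.08, 15.21] len 17.3
turn [0.0, 0.0, 0.0] deg 0.0 shift [8.44, 3.0, 15.7] len 18.1
t 1.03 tcp [ 406.8 -310.2  280.6] w 1.003 F [-0.5 -0.5 -0.1]
```

Call:
{"method": "step_arm", "body": {"moves": [[[0, 0.005, 0, 8.35, 0, 15.3, 100], [0, 0.005, 0, 8.35, 0, 15.3, 100], [0, 0.005, 0, 8.35, 0, 15.3, 100], [0, 0.005, 0, 8.35, 0, 15.3, 100], [0, 0.005, 0, 8.35, 0, 15.3, 100]]]}}

```text
time_s: 1.45
tcp_pos: [0.5145, -0.1725, 0.28]
ee_rot: [[0.987, 0.001, 0.162], [-0.162, 0.001, 0.987], [0.001, -1.0, 0.001]]
wrist_force: [-0.3, -0.8, -0.2]
gripper_width: 1.001
```

Call:
{"method": "step_arm", "body": {"moves": [[[0, 0, 0, 8.4, 3, 15.6, 100], [0, 0, 0, 8.4, 3, 15.6, 100], [0, 0, 0, 8.4, 3, 15.6, 100], [0, 0, 0, 8.4, 3, 15.6, 100], [0, 0, 0, 8.4, 3, 15.6, 100]]]}}

```text
time_s: 1.87
tcp_pos: [0.6224, -0.0328, 0.2482]
ee_rot: [[0.987, -0.002, 0.163], [-0.163, 0.0, 0.987], [-0.002, -1.0, 0.0]]
wrist_force: [-0.7, 0.3, -0.1]
gripper_width: 1.0
```

```bash
python3 go.py 621.7 -31.7 149 -9.3; python3 - <<'E'
from h import *
d=cap("top","pics/t1.png")
E
```

```text
turn [-0.0, -0.002, -0.002] deg 0.1 shift [-0.07, 9.92, 0.09] len 9.9
t 1.87 tcp [622.4 -32.8 248.2] w 1.0 F [-0.7  0.3 -0.1]
```

View pics/t1.png

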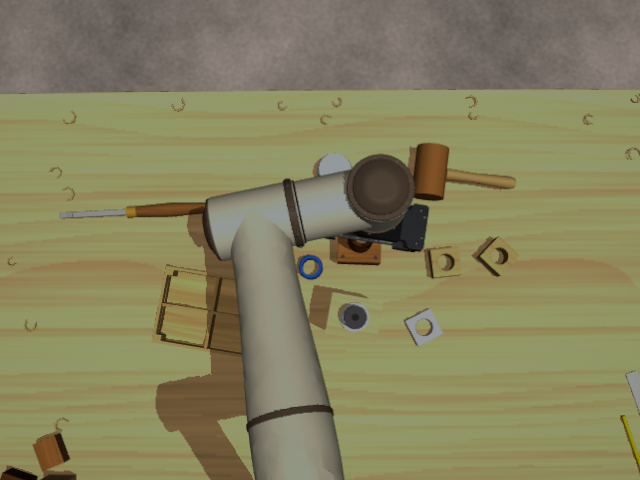

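Call:
{"method": "step_arm", "body": {"moves": [[[0, 0, 0, -0.05, 3, 0.1, 100], [0, 0, 0, -0.05, 6, 0.1, 100], [0, 0, 0, -0.05, 9, 0.1, 100], [0, 0, 0, -0.05, 9.9, 0.1, 100], [0, 0, 0, -0.05, 9.9, 0.1, 100]]]}}

```text
time_s: 2.33
tcp_pos: [0.618, -0.0363, 0.1488]
ee_rot: [[0.986, -0.007, 0.167], [-0.167, -0.001, 0.986], [-0.006, -1.0, -0.002]]
wrist_force: [0.1, 0.2, 0.8]
gripper_width: 1.001
```

Call:
{"method": "step_arm", "body": {"moves": [[[0, 0, 0, 0, 0, 0, 40], [0, 0, 0, 0, 0, 0, 40], [0, 0, 0, 0, 0, 0, 40], [0, 0, 0, 0, 0, 0, 40], [0, 0, 0, 0, 0, 0, 40]]]}}

```text
time_s: 2.75
tcp_pos: [0.6206, -0.0352, 0.1529]
ee_rot: [[0.986, 0.002, 0.166], [-0.166, 0.0, 0.986], [0.002, -1.0, 0.001]]
wrist_force: [-0.8, 0.4, -0.0]
gripper_width: 0.708
```

```bash
python3 - <<'E'
from h import *
d=cap("scene","pics/s1.png"); print(r.sense())
E
```

```text
{'time_s': 2.8, 'joints': array([ 1.16551472e+01,  2.53656243e+01, -6.55752627e+00,  4.93881210e-03,
       -5.79795239e+01, -1.11234390e+02]), 'joint_velocities': array([ 0.02846686,  0.45723041, -0.29700322,  0.02775905,  0.02877201,
        0.12451237]), 'effort': array([-2.26339011e-02, -4.02773094e+01,  1.70956135e+01,  3.80363792e+00,
       -8.09674873e-02,  2.21638625e-04]), 'tcp_pos': array([ 0.62042   , -0.03520991,  0.15254955]), 'ee_rot': array([[ 9.86062634e-01,  1.67839270e-03,  1.66366057e-01],
       [-1.66366734e-01,  2.71585598e-04,  9.86063911e-01],
       [ 1.60981984e-03, -9.99998555e-01,  5.47029123e-04]]), 'wrist_force': array([-0.21476025,  0.24323257, -1.11787765]), 'moment': array([-0.00276494, -0.02094754,  0.05054921]), 'gripper_width': 0.660266281055133}
```

View pics/s1.png

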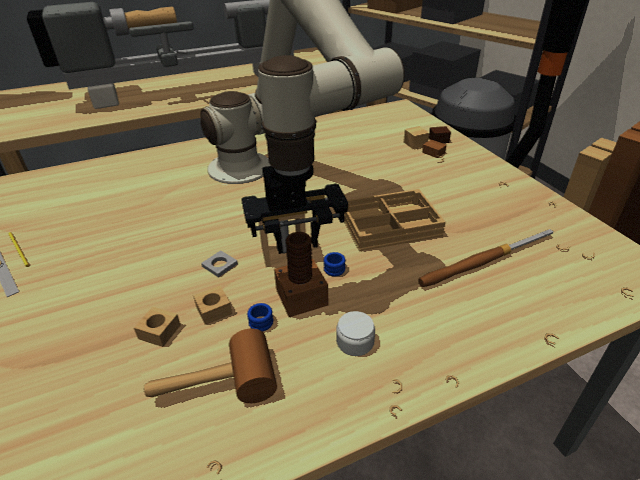

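```bash
python3 go.py 621.7 -31.7 149 -9.3
```

```text
turn [-0.001, -0.005, 0.002] deg 0.3 shift [0.07, 0.36, 0.37] len 0.5
t 2.8 tcp [620.4 -35.2 152.5] w 0.66 F [-0.2  0.2 -1.1]
```

Call:
{"method": "step_arm", "body": {"moves": [[[0, -0.005, 0, 0.07, 0.36, 0.37, 72], [0, -0.005, 0, 0.07, 0.36, 0.37, 72], [0, -0.005, 0, 0.07, 0.36, 0.37, 40], [0, -0.005, 0, 0.07, 0.36, 0.37, 40], [0, -0.005, 0, 0.07, 0.36, 0.37, 40]]]}}

```text
time_s: 3.22
tcp_pos: [0.6214, -0.0317, 0.1478]
ee_rot: [[0.987, -0.0, 0.161], [-0.161, -0.0, 0.987], [-0.0, -1.0, -0.0]]
wrist_force: [-0.9, 0.2, -0.6]
gripper_width: 0.59
```

Call:
{"method": "step_arm", "body": {"moves": [[[0, 0, 0, 0, 0, 0, 40], [0, 0, 0, 0, 0, 0, 40], [0, 0, 0, 0, 0, 0, 40], [0, 0, 0, 0, 0, 0, 40], [0, 0, 0, 0, 0, 0, 40]]]}}

```text
time_s: 3.63
tcp_pos: [0.6214, -0.0317, 0.1479]
ee_rot: [[0.987, -0.0, 0.161], [-0.161, 0.0, 0.987], [-0.0, -1.0, -0.0]]
wrist_force: [-1.5, 0.1, -0.3]
gripper_width: 0.59
```

```bash
python3 go.py 621.7 -31.7 149 -9.3
```

```text
turn [0.0, 0.0, -0.0] deg 0.0 shift [0.03, -0.11, 0.01] len 0.1
t 3.63 tcp [621.4 -31.7 147.9] w 0.59 F [-1.5  0.1 -0.3]
```

Call:
{"method": "step_arm", "body": {"moves": [[[0, 0, 0, 0, -3, 0, 40], [0, 0, 0, 0, -4, 0, 40], [0, 0, 0, -2, -4, 3, 40], [0, 0, 0, -4, -4, 6, 40], [0, 0, 0, -5.4, -4, 8.4, 40]]]}}

```text
time_s: 4.05
tcp_pos: [0.5809, 0.0611, 0.1885]
ee_rot: [[0.987, 0.001, 0.162], [-0.162, 0.001, 0.987], [0.001, -1.0, 0.001]]
wrist_force: [-0.1, -0.0, 0.1]
gripper_width: 0.588
```

```bash
cat > cr.py <<'E'
import sys
from fit import *
n=sys.argv[1]
S=cap("scene",f"pics/{n}.png"); ds=[S]
if len(sys.argv)>2: T=cap("top",f"pics/{n}t.png"); ds=[S,T]
M=sq(.081,.046,.113)
p,c=fit(ds,M,[.476,.275,-.162],True,(.03,.015,.005))
print("crate",(p[:2]*1000).round(1),np.degrees(p[2]).round(1),round(c,1))
for sx in(1,-1):
    for sy in(-1,1): print(sx,sy,((p[:2]+R2(p[2])@[sx*.039,sy*.055])*1000).round(1))
o=S["image"].copy()
for u in proj(S,place(M,p)): cv2.circle(o,tuple(int(round(v*8)) for v in u),4,(255,0,0),-1,shift=3)
cv2.imwrite(f"pics/{n}o.png",cv2.cvtColor(cv2.resize(o[130:320,190:460],None,fx=2.9,fy=2.9),cv2.COLOR_RGB2BGR))
E
python3 cr.py s2; python3 go.py 505.6 214.4 120 -9.3
```

```text
crate [474.8 276.9] -8.2 116.7
1 -1 [505.5 216.8]
1 1 [521.3 325.7]
-1 -1 [428.3 228. ]
-1 1 [444.1 336.9]
turn [-0.003, 0.003, 0.001] deg 0.2 shift [-9.71, 6.88, 13.59] len 18.1
t 4.1 tcp [579.8  64.6 188.6] w 0.587 F [-2.1  1.3 -1.7]
```

View pics/s2o.png

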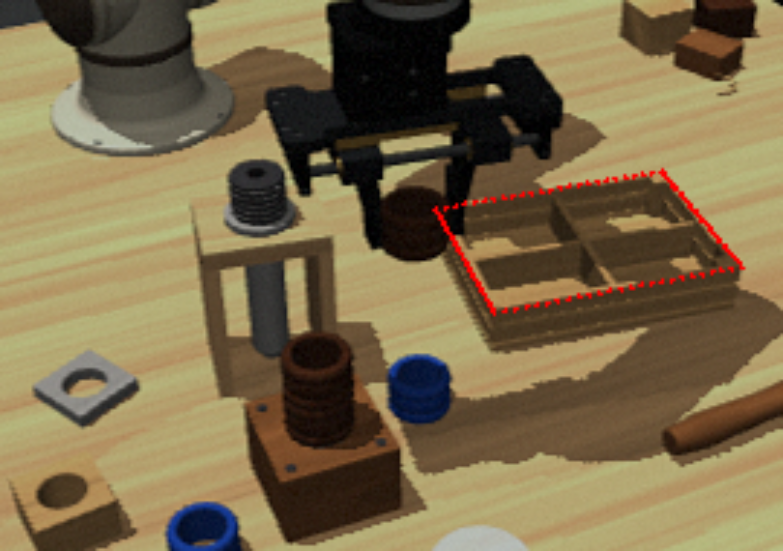

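Call:
{"method": "step_arm", "body": {"moves": [[[0, 0, 0, -9.7, 0, 13.5, 40], [0, 0, 0, -9.7, 0, 13.5, 40], [0, 0, 0, -9.7, 2, 13.5, 40], [0, 0, 0, -9.7, 6.5, 13.5, 40], [0, 0, 0, -9.7, 6.5, 13.5, 40]]]}}

```text
time_s: 4.52
tcp_pos: [0.5066, 0.2114, 0.1226]
ee_rot: [[0.987, 0.002, 0.159], [-0.159, 0.002, 0.987], [0.001, -1.0, 0.003]]
wrist_force: [0.3, -0.4, -1.5]
gripper_width: 0.586
```

```bash
python3 go.py 505.6 214.8 27 -9.3
```

```text
turn [-0.003, 0.002, 0.001] deg 0.2 shift [-0.17, 9.56, 0.3] len 9.6
t 4.52 tcp [506.6 211.4 122.6] w 0.586 F [ 0.3 -0.4 -1.5]
```

Call:
{"method": "step_arm", "body": {"moves": [[[0, 0, 0, -0.1, 3.5, 0.2, 40], [0, 0, 0, -0.1, 7, 0.2, 40], [0, 0, 0, -0.1, 9, 0.2, 40], [0, 0, 0, -0.1, 9.2, 0.2, 40], [0, 0, 0, -0.1, 9.2, 0.2, 40]]]}}

```text
time_s: 4.93
tcp_pos: [0.507, 0.2108, 0.0303]
ee_rot: [[0.987, -0.001, 0.161], [-0.161, -0.001, 0.987], [-0.001, -1.0, -0.002]]
wrist_force: [0.0, 0.2, 0.7]
gripper_width: 0.598
```

```bash
python3 go.py 505.6 214.8 27 -9.3; python3 cr.py s3
```

```text
turn [0.002, 0.001, -0.001] deg 0.1 shift [-0.2, 0.33, 0.38] len 0.5
t 4.93 tcp [507.  210.8  30.3] w 0.598 F [0.  0.2 0.7]
crate [464.  264.5] -10.9 84.8
1 -1 [492.  203.2]
1 1 [512.7 311.2]
-1 -1 [415.4 217.8]
-1 1 [436.1 325.9]
```

View pics/s3o.png

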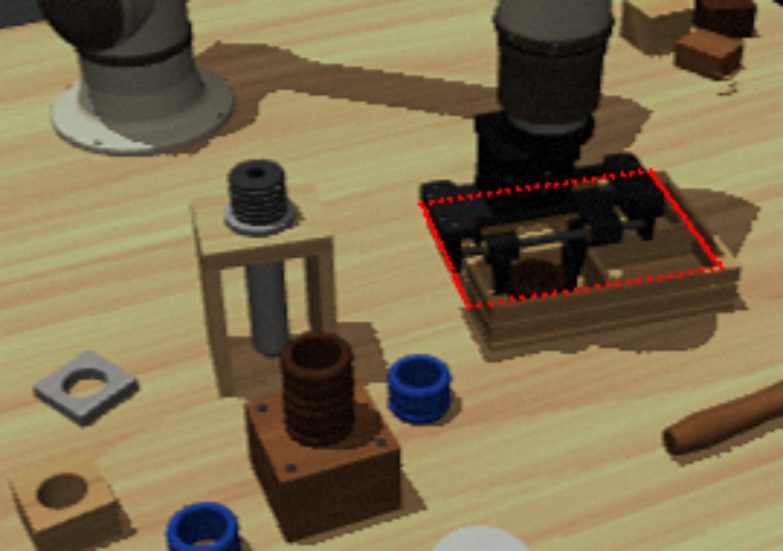

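Call:
{"method": "step_arm", "body": {"moves": [[[0, 0, 0, -0.1, 0.4, 0.2, 40], [0, 0, 0, -0.1, 0.4, 0.2, 40], [0, 0, 0, -0.1, 0.4, 0.2, 69], [0, 0, 0, -0.1, 0.4, 0.2, 69], [0, 0, 0, -0.1, 0.4, 0.2, 69]]]}}

```text
time_s: 5.4
tcp_pos: [0.5068, 0.2133, 0.0278]
ee_rot: [[0.987, 0.001, 0.161], [-0.161, 0.001, 0.987], [0.001, -1.0, 0.001]]
wrist_force: [-0.4, 0.1, -0.3]
gripper_width: 0.677
```

Call:
{"method": "step_arm", "body": {"moves": [[[0, 0, 0, 0, 0, 0, 69], [0, 0, 0, 0, -1, 0, 69], [0, 0, 0, 0, -5, 0, 69], [0, 0, 0, 0, -9, 0, 69], [0, 0, 0, 0, -12, 0, 69]]]}}

```text
time_s: 5.82
tcp_pos: [0.5072, 0.2134, 0.1507]
ee_rot: [[0.987, 0.003, 0.161], [-0.161, 0.001, 0.987], [0.003, -1.0, 0.002]]
wrist_force: [0.9, -0.1, -0.3]
gripper_width: 0.692
```

```bash
python3 cr.py s4;python3 go.py 564 90 185 -9.3 621.5 -31.7 185 -9.3
```

```text
crate [467.7 277.8] -9.4 108.9
1 -1 [497.1 217.2]
1 1 [515.1 325.7]
-1 -1 [420.2 229.9]
-1 1 [438.2 338.5]
turn [-0.009, 0.002, 0.012] deg 0.9 shift [7.32, -2.83, -11.47] len 13.9
turn [0.0, 0.0, 0.0] deg 0.0 shift [7.64, 0.0, -11.08] len 13.5
t 5.87 tcp [510.4 215.1 156.9] w 0.689 F [2.  1.4 4.1]
```

View pics/s4o.png

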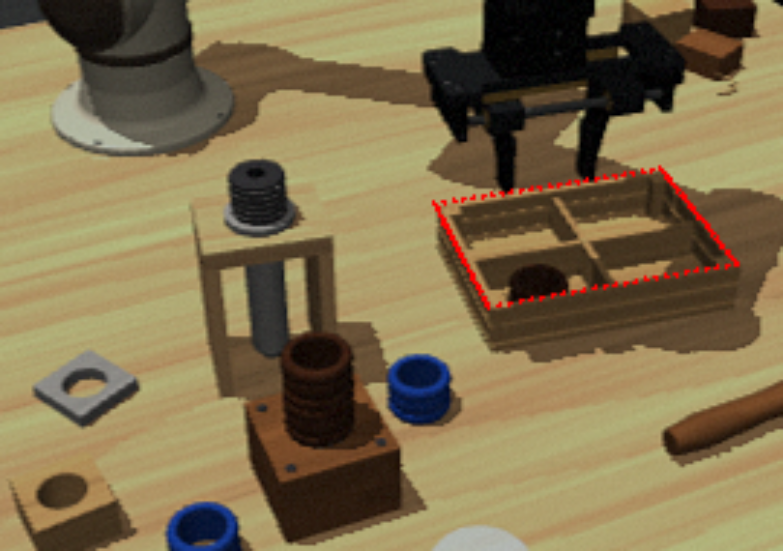

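Call:
{"method": "step_arm", "body": {"moves": [[[0, 0, 0, 7.3, -2.9, -11.4, 80], [0, 0, 0, 7.3, -2.9, -11.4, 80], [0, 0, 0, 7.3, -2.9, -11.4, 80], [0, 0, 0, 7.3, -2.9, -11.4, 80], [0, 0, 0, 7.3, -2.9, -11.4, 80]]]}}

```text
time_s: 6.28
tcp_pos: [0.5613, 0.0862, 0.1773]
ee_rot: [[0.986, 0.002, 0.166], [-0.166, 0.001, 0.986], [0.002, -1.0, 0.001]]
wrist_force: [-0.2, -0.8, 0.2]
gripper_width: 0.796
```

Call:
{"method": "step_arm", "body": {"moves": [[[0, 0, 0, 7.6, 0, -11.1, 80], [0, 0, 0, 7.6, 0, -11.1, 80], [0, 0, 0, 7.6, 0, -11.1, 80], [0, 0, 0, 7.6, 0, -11.1, 80], [0, 0, 0, 7.6, 0, -11.1, 80]]]}}

```text
time_s: 6.7
tcp_pos: [0.6175, -0.0348, 0.1752]
ee_rot: [[0.986, -0.001, 0.165], [-0.165, -0.0, 0.986], [-0.001, -1.0, -0.0]]
wrist_force: [0.5, 0.3, -0.5]
gripper_width: 0.801
```

```bash
python3 go.py 621.5 -31.7 114.5 -9.3
```

```text
turn [0.0, -0.003, -0.001] deg 0.2 shift [0.35, 6.07, 0.38] len 6.1
t 6.7 tcp [617.5 -34.8 175.2] w 0.801 F [ 0.5  0.3 -0.5]
```

Call:
{"method": "step_arm", "body": {"moves": [[[0, -0.003, 0, 0.35, 2, 0.38, 80], [0, -0.003, 0, 0.35, 4.5, 0.38, 80], [0, -0.003, 0, 0.35, 6.1, 0.38, 80], [0, -0.003, 0, 0.35, 6.1, 0.38, 80], [0, -0.003, 0, 0.35, 6.1, 0.38, 80]]]}}

```text
time_s: 7.12
tcp_pos: [0.6204, -0.0285, 0.1145]
ee_rot: [[0.988, -0.002, 0.157], [-0.157, -0.001, 0.988], [-0.002, -1.0, -0.001]]
wrist_force: [0.9, 0.1, -0.2]
gripper_width: 0.8
```

```bash
python3 go.py 621.5 -31.7 114.5 -9.3
```

```text
turn [0.001, 0.005, -0.002] deg 0.3 shift [0.16, -0.0, -0.29] len 0.3
t 7.12 tcp [620.4 -28.5 114.5] w 0.8 F [ 0.9  0.1 -0.2]
```

Call:
{"method": "step_arm", "body": {"moves": [[[0, 0, 0, 0.1, 0, -0.15, 72], [0, 0, 0, 0.1, 0, -0.15, 72], [0, 0, 0, 0.1, 0, -0.15, 40], [0, 0, 0, 0.1, 0, -0.15, 40], [0, 0, 0, 0.1, 0, -0.15, 40]]]}}

```text
time_s: 7.53
tcp_pos: [0.6223, -0.0315, 0.1158]
ee_rot: [[0.987, 0.001, 0.159], [-0.159, 0.0, 0.987], [0.001, -1.0, 0.0]]
wrist_force: [0.1, 0.9, 1.5]
gripper_width: 0.589
```

Call:
{"method": "step_arm", "body": {"moves": [[[0, 0, 0, 0, 0, 0, 40], [0, 0, 0, 0, 0, 0, 40], [0, 0, 0, 0, 0, 0, 40], [0, 0, 0, 0, -2, 0, 40], [0, 0, 0, 0, -4.5, 0, 40]]]}}

```text
time_s: 7.95
tcp_pos: [0.62, -0.0317, 0.1575]
ee_rot: [[0.987, -0.007, 0.159], [-0.159, -0.001, 0.987], [-0.006, -1.0, -0.002]]
wrist_force: [0.8, -0.5, -0.1]
gripper_width: 0.589
```

```bash
python3 go.py 530 80 150 -9.3 430 227 125 -9.3
```

```text
turn [0.002, 0.003, -0.006] deg 0.4 shift [-10.66, 0.81, 9.6] len 14.4
turn [0.0, 0.0, 0.0] deg 0.0 shift [-12.24, 2.5, 12.89] len 18.0
t 7.95 tcp [620.  -31.7 157.5] w 0.589 F [ 0.8 -0.5 -0.1]
```

Call:
{"method": "step_arm", "body": {"moves": [[[0, 0, 0, -3, -1, 3.5, 40], [0, 0, 0, -6, -1, 6.5, 40], [0, 0, 0, -7.7, -1, 10, 40], [0, 0, 0, -7.7, -1, 10, 40], [0, 0, 0, -7.7, -1, 10, 40]]]}}

```text
time_s: 8.37
tcp_pos: [0.5609, 0.0813, 0.17]
ee_rot: [[0.988, -0.0, 0.155], [-0.155, 0.0, 0.988], [-0.0, -1.0, 0.0]]
wrist_force: [-0.3, 0.2, -1.0]
gripper_width: 0.591
```

```bash
python3 go.py 430 227 140 -9.3
```

```text
turn [-0.0, 0.007, -0.0] deg 0.4 shift [-15.19, 3.0, 12.37] len 19.8
t 8.37 tcp [560.9  81.3 170. ] w 0.591 F [-0.3  0.2 -1. ]
```

Call:
{"method": "step_arm", "body": {"moves": [[[0, 0.007, 0, -15.2, 3, 12.4, 40], [0, 0.007, 0, -15.2, 3, 12.4, 40], [0, 0.007, 0, -15.2, 3, 12.4, 40], [0, 0.007, 0, -15.2, 3, 12.4, 40], [0, 0.007, 0, -15.2, 3, 12.4, 40]]]}}

```text
time_s: 8.78
tcp_pos: [0.43, 0.2263, 0.1391]
ee_rot: [[0.986, -0.001, 0.167], [-0.167, -0.001, 0.986], [-0.001, -1.0, -0.001]]
wrist_force: [0.8, 0.9, -0.3]
gripper_width: 0.589
```

```bash
python3 cr.py s5; python3 go.py 429.5 226.5 28 -9.3
```

```text
crate [475.8 276.3] -9.5 124.4
1 -1 [505.2 215.6]
1 1 [523.3 324.1]
-1 -1 [428.3 228.5]
-1 1 [446.4 337. ]
turn [0.001, -0.002, -0.002] deg 0.2 shift [0.24, 11.05, -0.16] len 11.0
t 8.83 tcp [427.7 228.5 138.5] w 0.591 F [-3.5  1.  -1.6]
```

View pics/s5o.png

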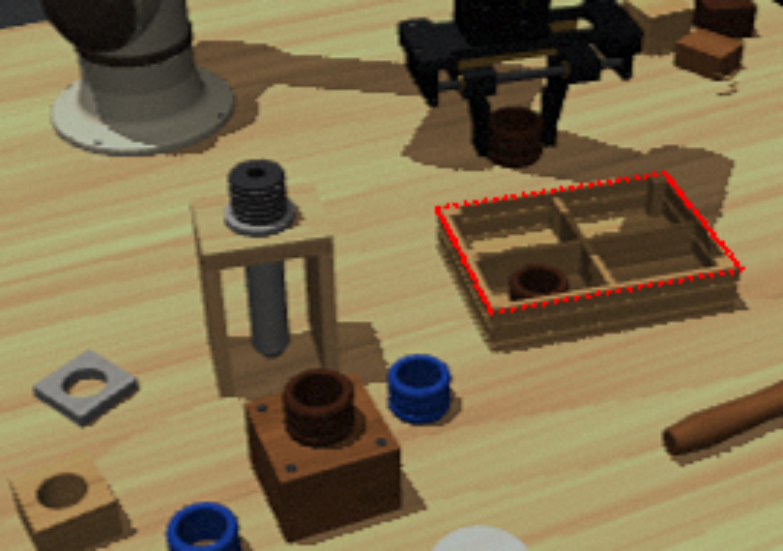

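Call:
{"method": "step_arm", "body": {"moves": [[[0, 0, 0, 0.1, 3.5, 0, 40], [0, 0, 0, 0.1, 7, 0, 40], [0, 0, 0, 0.1, 10, 0, 40], [0, 0, 0, 0.1, 10.9, 0, 40], [0, 0, 0, 0.1, 10.9, 0, 40]]]}}

```text
time_s: 9.25
tcp_pos: [0.4316, 0.2238, 0.0285]
ee_rot: [[0.986, -0.005, 0.167], [-0.167, -0.005, 0.986], [-0.004, -1.0, -0.006]]
wrist_force: [0.3, -0.1, 0.5]
gripper_width: 0.586
```

Call:
{"method": "step_arm", "body": {"moves": [[[0, 0, 0, 0, 0.1, 0, 40], [0, 0, 0, 0, 0.1, 0, 69], [0, 0, 0, 0, 0.1, 0, 69], [0, 0, 0, 0, 0.1, 0, 69], [0, 0, 0, 0, 0.1, 0, 69]]]}}

```text
time_s: 9.67
tcp_pos: [0.4329, 0.2263, 0.0311]
ee_rot: [[0.986, 0.002, 0.165], [-0.165, 0.002, 0.986], [0.001, -1.0, 0.002]]
wrist_force: [-0.0, 0.0, 0.6]
gripper_width: 0.683
```

Call:
{"method": "step_arm", "body": {"moves": [[[0, 0, 0, 0, -0.5, 0, 69], [0, 0, 0, 0, -4, 0, 69], [0, 0, 0, 0, -8, 0, 69], [0, 0, 0, 0, -12, 0, 69], [0, 0, 0, 0, -14, 0, 69]]]}}

```text
time_s: 10.08
tcp_pos: [0.434, 0.2271, 0.1756]
ee_rot: [[0.986, 0.007, 0.164], [-0.164, 0.005, 0.986], [0.006, -1.0, 0.006]]
wrist_force: [-0.3, 0.1, 0.3]
gripper_width: 0.693
```

```bash
python3 cr.py s6; python3 go.py 560 81 160 -9.3 621.5 -31.7 150 -9.3
```

```text
crate [476.  276.2] -9.7 121.9
1 -1 [505.2 215.4]
1 1 [523.7 323.9]
-1 -1 [428.4 228.5]
-1 1 [446.8 337. ]
turn [-0.01, -0.002, 0.01] deg 0.8 shift [14.69, 1.83, -12.49] len 19.4
turn [0.0, 0.0, 0.0] deg 0.0 shift [7.89, 1.0, -10.13] len 12.9
t 10.13 tcp [435.3 228.1 178.1] w 0.692 F [0.6 0.5 1.8]
```

View pics/s6o.png

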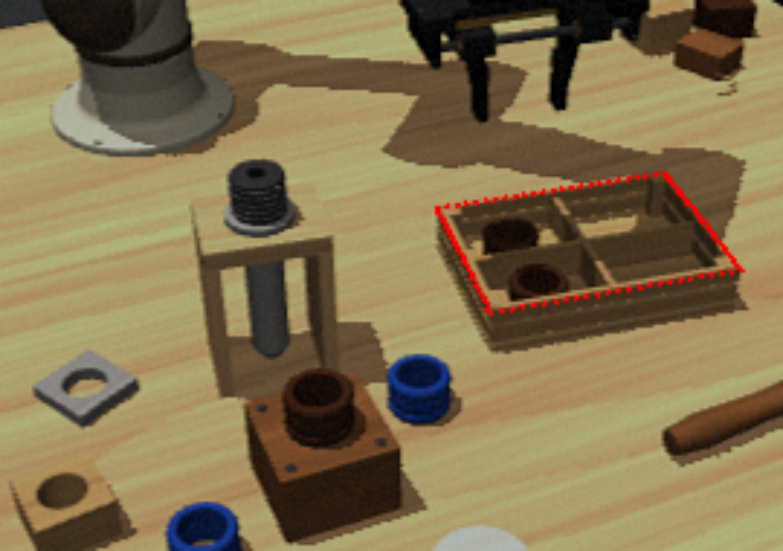

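Call:
{"method": "step_arm", "body": {"moves": [[[0, 0, 0, 14.7, 1.5, -12.4, 80], [0, 0, 0, 14.7, 1.5, -12.4, 80], [0, 0, 0, 14.7, 1.5, -12.4, 80], [0, 0, 0, 14.7, 1.5, -12.4, 80], [0, 0, 0, 14.7, 1.5, -12.4, 80]]]}}

```text
time_s: 10.55
tcp_pos: [0.5583, 0.0767, 0.1549]
ee_rot: [[0.986, 0.0, 0.167], [-0.167, -0.0, 0.986], [0.0, -1.0, -0.0]]
wrist_force: [1.1, 0.3, 0.5]
gripper_width: 0.794
```

Call:
{"method": "step_arm", "body": {"moves": [[[0, 0, 0, 3.1, 1, -4, 80], [0, 0, 0, 6.2, 1, -8, 80], [0, 0, 0, 7.8, 1, -10.1, 80], [0, 0, 0, 7.8, 1, -10.1, 80], [0, 0, 0, 7.8, 1, -10.1, 80]]]}}

```text
time_s: 10.97
tcp_pos: [0.6173, -0.0356, 0.1444]
ee_rot: [[0.986, -0.001, 0.17], [-0.17, -0.0, 0.986], [-0.001, -1.0, -0.0]]
wrist_force: [-1.8, 0.0, -0.2]
gripper_width: 0.803
```

```bash
python3 go.py 621.5 -31.7 81 -9.3
```

```text
turn [0.0, -0.008, -0.001] deg 0.5 shift [0.36, 6.34, 0.46] len 6.4
t 10.97 tcp [617.3 -35.6 144.4] w 0.803 F [-1.8  0.  -0.2]
```

Call:
{"method": "step_arm", "body": {"moves": [[[0, -0.006, 0, 0.38, 2.5, 0.4, 80], [0, -0.006, 0, 0.38, 5, 0.4, 80], [0, -0.006, 0, 0.38, 6.4, 0.4, 80], [0, -0.006, 0, 0.38, 6.4, 0.4, 80], [0, -0.006, 0, 0.38, 6.4, 0.4, 80]]]}}

```text
time_s: 11.38
tcp_pos: [0.6207, -0.0289, 0.0809]
ee_rot: [[0.987, -0.001, 0.158], [-0.158, -0.0, 0.987], [-0.001, -1.0, -0.001]]
wrist_force: [1.3, -0.5, 0.1]
gripper_width: 0.798
```

Call:
{"method": "step_arm", "body": {"moves": [[[0, 0, 0, 0, 0, 0, 70], [0, 0, 0, 0, 0, 0, 70], [0, 0, 0, 0, 0, 0, 40], [0, 0, 0, 0, 0, 0, 40], [0, 0, 0, 0, 0, 0, 40]]]}}

```text
time_s: 11.8
tcp_pos: [0.6218, -0.0299, 0.082]
ee_rot: [[0.987, 0.002, 0.159], [-0.159, 0.0, 0.987], [0.001, -1.0, 0.0]]
wrist_force: [-1.4, 0.9, 2.8]
gripper_width: 0.593
```

Call:
{"method": "step_arm", "body": {"moves": [[[0, 0, 0, 0, 0, 0, 40], [0, 0, 0, 0, -1, 0, 40], [0, 0, 0, 0, -3, 0, 40], [0, 0, 0, 0, -5, 0, 40], [0, 0, 0, 0, -7, 0, 40]]]}}

```text
time_s: 12.22
tcp_pos: [0.6212, -0.0302, 0.152]
ee_rot: [[0.987, -0.001, 0.16], [-0.16, -0.0, 0.987], [-0.001, -1.0, -0.0]]
wrist_force: [0.9, -0.4, -0.3]
gripper_width: 0.593
```

```bash
python3 go.py 570 130 160 -9.3 523.5 323 140 -9.3
```

```text
turn [0.0, 0.002, -0.001] deg 0.1 shift [-7.61, -0.8, 14.99] len 16.8
turn [0.0, 0.0, 0.0] deg 0.0 shift [-7.71, 2.0, 18.29] len 20.0
t 12.22 tcp [621.2 -30.2 152. ] w 0.593 F [ 0.9 -0.4 -0.3]
```

Call:
{"method": "step_arm", "body": {"moves": [[[0, 0, 0, -7.6, -0.8, 15, 40], [0, 0, 0, -7.6, -0.8, 15, 40], [0, 0, 0, -7.6, -0.8, 15, 40], [0, 0, 0, -7.6, -0.8, 15, 40], [0, 0, 0, -7.6, -0.8, 15, 40]]]}}

```text
time_s: 12.63
tcp_pos: [0.5691, 0.1355, 0.1602]
ee_rot: [[0.988, 0.002, 0.154], [-0.154, 0.002, 0.988], [0.001, -1.0, 0.002]]
wrist_force: [-0.2, -0.3, -0.1]
gripper_width: 0.592
```

Call:
{"method": "step_arm", "body": {"moves": [[[0, 0, 0, -7.7, 2, 18.2, 40], [0, 0, 0, -7.7, 2, 18.2, 40], [0, 0, 0, -7.7, 2, 18.2, 40], [0, 0, 0, -7.7, 2, 18.2, 40], [0, 0, 0, -7.7, 2, 18.2, 40]]]}}

```text
time_s: 13.05
tcp_pos: [0.5225, 0.3246, 0.1392]
ee_rot: [[0.987, 0.0, 0.159], [-0.159, 0.0, 0.987], [0.0, -1.0, 0.001]]
wrist_force: [-0.1, -1.0, -0.3]
gripper_width: 0.59
```

```bash
python3 cr.py s7; python3 go.py 523.5 323 28 -9.3
```

```text
crate [471.7 277.3] -6.8 116.4
1 -1 [503.9 218. ]
1 1 [517.  327.3]
-1 -1 [426.5 227.3]
-1 1 [439.5 336.5]
turn [-0.002, 0.007, 0.001] deg 0.4 shift [0.24, 11.04, -0.59] len 11.1
t 13.1 tcp [522.  329.  138.4] w 0.593 F [ 0.7  2.4 -0.1]
```

View pics/s7o.png

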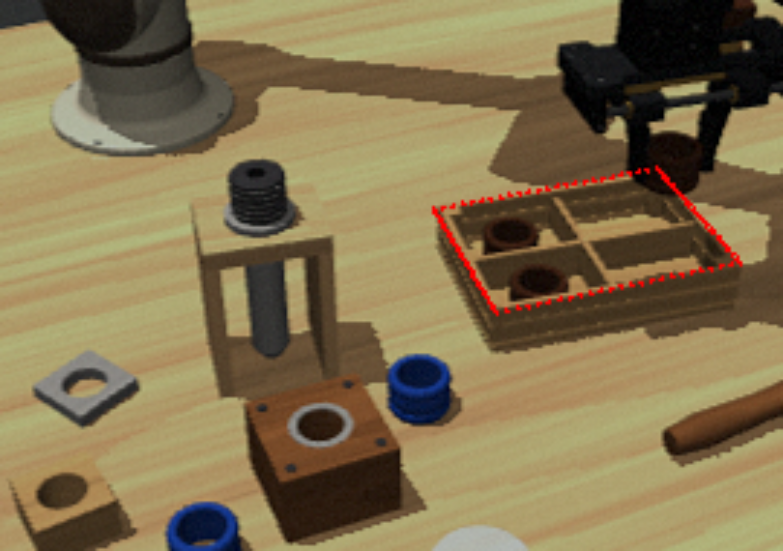

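Call:
{"method": "step_arm", "body": {"moves": [[[0, 0, 0, 0.15, 3.5, -0.3, 40], [0, 0, 0, 0.15, 7, -0.3, 40], [0, 0, 0, 0.15, 10, -0.3, 40], [0, 0, 0, 0.15, 11, -0.3, 40], [0, 0, 0, 0.15, 11, -0.3, 40]]]}}

```text
time_s: 13.52
tcp_pos: [0.5235, 0.3176, 0.0272]
ee_rot: [[0.987, -0.003, 0.16], [-0.16, -0.004, 0.987], [-0.003, -1.0, -0.004]]
wrist_force: [0.5, 0.0, -0.1]
gripper_width: 0.592
```

Call:
{"method": "step_arm", "body": {"moves": [[[0, 0, 0, 0, 0, 0, 40], [0, 0, 0, 0, 0, 0, 69], [0, 0, 0, 0, 0, 0, 69], [0, 0, 0, 0, 0, 0, 69], [0, 0, 0, 0, 0, 0, 69]]]}}

```text
time_s: 13.93
tcp_pos: [0.5248, 0.3192, 0.0299]
ee_rot: [[0.987, 0.001, 0.16], [-0.16, 0.001, 0.987], [0.001, -1.0, 0.001]]
wrist_force: [0.3, -0.7, -0.1]
gripper_width: 0.684
```

Call:
{"method": "step_arm", "body": {"moves": [[[0, 0, 0, 0, -0.5, 0, 69], [0, 0, 0, 0, -4, 0, 69], [0, 0, 0, 0, -8, 0, 69], [0, 0, 0, 0, -12, 0, 69], [0, 0, 0, 0, -16, 0, 69]]]}}

```text
time_s: 14.35
tcp_pos: [0.5241, 0.3186, 0.1914]
ee_rot: [[0.987, 0.0, 0.159], [-0.159, -0.0, 0.987], [0.0, -1.0, 0.0]]
wrist_force: [0.5, 1.1, 0.6]
gripper_width: 0.687
```

```bash
python3 cr.py s8; python3 go.py 600 140 200 -9.3 610 -40 200 5 580 -216 120 5
```

```text
crate [477.4 277.4] -10.5 121.7
1 -1 [505.7 216.2]
1 1 [525.8 324.3]
-1 -1 [429.  230.4]
-1 1 [449.1 338.6]
turn [-0.012, 0.004, 0.013] deg 1.0 shift [9.93, 0.09, -16.78] len 19.5
turn [0.0, -0.25, 0.0] deg 14.3 shift [3.9, 0.0, -17.6] len 18.0
turn [0.0, 0.0, 0.0] deg 0.0 shift [-4.52, 8.0, -17.27] len 19.6
t 14.4 tcp [528.3 321.3 201.5] w 0.69 F [1.  1.6 7.2]
```

View pics/s8o.png

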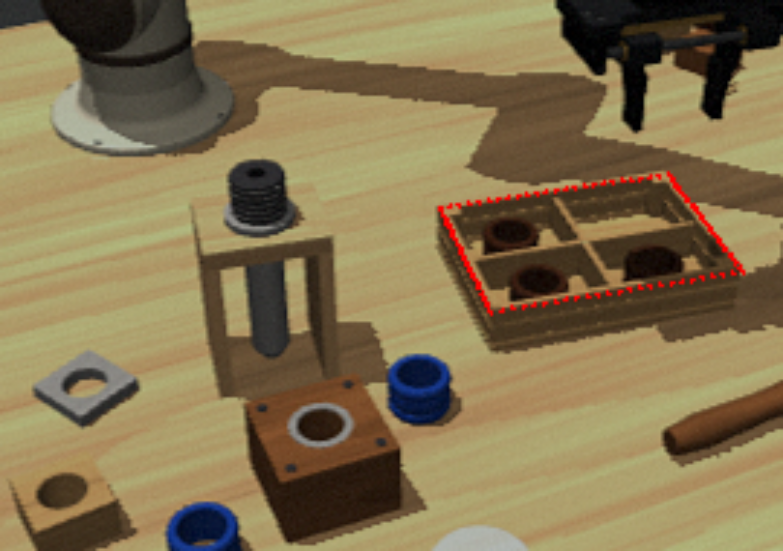

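Call:
{"method": "step_arm", "body": {"moves": [[[0, 0, 0, 9.9, 0, -16.8, 100], [0, 0, 0, 9.9, 0, -16.8, 100], [0, 0, 0, 9.9, 0, -16.8, 100], [0, 0, 0, 9.9, 0, -16.8, 100], [0, 0, 0, 9.9, 0, -16.8, 100]]]}}

```text
time_s: 14.82
tcp_pos: [0.5958, 0.1344, 0.1895]
ee_rot: [[0.987, 0.001, 0.161], [-0.161, 0.0, 0.987], [0.001, -1.0, 0.0]]
wrist_force: [-0.2, 0.2, -0.3]
gripper_width: 0.962
```

Call:
{"method": "step_arm", "body": {"moves": [[[0, -0.25, 0, 3.9, 0, -17.6, 100], [0, -0.25, 0, 3.9, 0, -17.6, 100], [0, -0.25, 0, 3.9, 0, -17.6, 100], [0, -0.25, 0, 3.9, 0, -17.6, 100], [0, -0.25, 0, 3.9, 0, -17.6, 100]]]}}

```text
time_s: 15.23
tcp_pos: [0.6052, -0.0469, 0.1893]
ee_rot: [[0.996, 0.0, -0.086], [0.086, -0.001, 0.996], [0.0, -1.0, -0.001]]
wrist_force: [1.0, 0.6, 0.3]
gripper_width: 1.001
```

```bash
python3 go.py 580 -216 120 5
```

```text
turn [0.001, -0.001, 0.0] deg 0.1 shift [-3.97, 6.94, -16.62] len 18.4
t 15.23 tcp [605.2 -46.9 189.3] w 1.001 F [1.  0.6 0.3]
```

Call:
{"method": "step_arm", "body": {"moves": [[[0, 0, 0, -4, 7, -16.4, 100], [0, 0, 0, -4, 7, -16.4, 100], [0, 0, 0, -4, 7, -16.4, 100], [0, 0, 0, -4, 7, -16.4, 100], [0, 0, 0, -4, 7, -16.4, 100]]]}}

```text
time_s: 15.65
tcp_pos: [0.578, -0.2131, 0.1168]
ee_rot: [[0.996, -0.004, -0.086], [0.086, 0.001, 0.996], [-0.004, -1.0, 0.001]]
wrist_force: [-0.2, 0.3, 0.1]
gripper_width: 1.001
```

```bash
cat > bl.py <<'E'
import sys
from fit import *
S=cap("scene","pics/bS.png");T=cap("top","pics/bT.png")
def it(n,M,p0,y=True,ds=[S,T],st=(0.01,.004)):
    p,c=fit(ds,M,p0,y,st); print(n,(p[:2]*1000).round(1),np.degrees(p[2]).round(1),round(c,1)); return p
H=circ(.0175,.062)
it("holeS",H,[.6215,-.0318,0],False,[S],(.004,));it("holeT",H,[.6215,-.0318,0],False,[T],(.004,));it("holeTS",H,[.6215,-.0318,0],False,[S,T],(.004,))
B=np.r_[sq(.03,.034),circ(.018,.034)]
it("b1S",B,[.580,-.216,.09],ds=[S]);it("b2",B,[.591,-.3315,.78])
it("w",np.r_[sq(.03,.012),circ(.018,.012)],[.44,-.171,.46])
E
python3 bl.py; python3 go.py 580 -216 17 5
```

```text
holeS [620.3 -32.4] 0.0 92.0
holeT [628.7 -23.3] 0.0 91.5
holeTS [620.4 -31.6] 0.0 134.8
b1S [ 577.  -219.1] 5.1 78.9
b2 [ 590.4 -332.2] 41.0 145.0
w [ 440.8 -171.9] 26.7 180.7
turn [-0.001, -0.002, -0.003] deg 0.2 shift [0.11, 10.04, -0.41] len 10.0
t 15.75 tcp [ 578.8 -212.   117.4] w 0.999 F [ 0.5  0.5 -0.5]
```

View pics/bT.png

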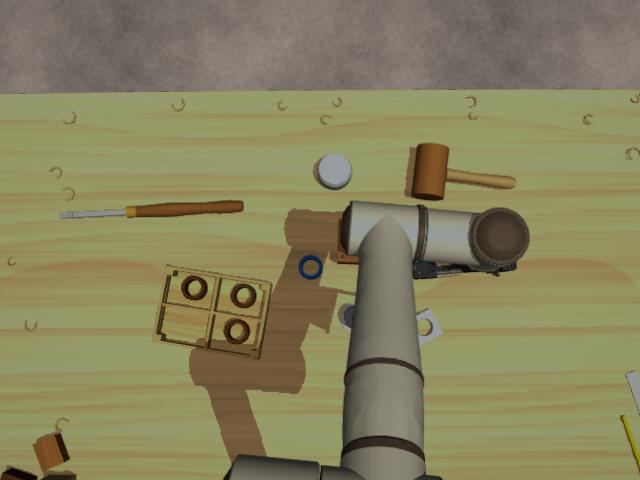

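View pics/bS.png

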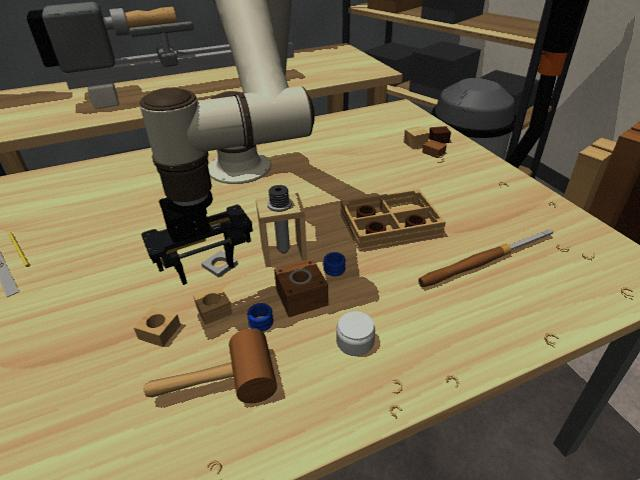

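Call:
{"method": "step_arm", "body": {"moves": [[[0, 0, 0, 0.12, 3.5, -0.35, 100], [0, 0, 0, 0.12, 7, -0.35, 100], [0, 0, 0, 0.12, 9.5, -0.35, 100], [0, 0, 0, 0.12, 9.9, -0.35, 100], [0, 0, 0, 0.12, 9.9, -0.35, 100]]]}}

```text
time_s: 16.17
tcp_pos: [0.5819, -0.2119, 0.0191]
ee_rot: [[0.996, -0.003, -0.091], [0.091, 0.0, 0.996], [-0.003, -1.0, 0.0]]
wrist_force: [0.5, 0.5, -0.2]
gripper_width: 1.0
```

Call:
{"method": "step_arm", "body": {"moves": [[[0, 0, 0, 0, 0, 0, 80], [0, 0, 0, 0, 0, 0, 80], [0, 0, 0, 0, 0, 0, 80], [0, 0, 0, 0, 0, 0, 80], [0, 0, 0, 0, 0, 0, 80]]]}}

```text
time_s: 16.58
tcp_pos: [0.5827, -0.213, 0.0212]
ee_rot: [[0.996, 0.002, -0.09], [0.09, -0.0, 0.996], [0.002, -1.0, -0.0]]
wrist_force: [-0.3, 0.3, -0.4]
gripper_width: 0.812
```

```bash
python3 go.py 580 -216 17 5
```

```text
turn [0.0, 0.003, 0.002] deg 0.2 shift [-0.29, 0.42, -0.28] len 0.6
t 16.58 tcp [ 582.7 -213.    21.2] w 0.812 F [-0.3  0.3 -0.4]
```

Call:
{"method": "step_arm", "body": {"moves": [[[0, 0, 0, -0.28, 0.3, -0.28, 80], [0, 0, 0, -0.28, 0.3, -0.28, 80], [0, 0, 0, -0.28, 0.3, -0.28, 50], [0, 0, 0, -0.28, 0.3, -0.28, 50], [0, 0, 0, -0.28, 0.3, -0.28, 50]]]}}

```text
time_s: 17.0
tcp_pos: [0.5795, -0.2161, 0.0169]
ee_rot: [[0.996, -0.0, -0.09], [0.09, -0.0, 0.996], [-0.0, -1.0, -0.0]]
wrist_force: [-0.4, -0.6, -0.3]
gripper_width: 0.686
```

Call:
{"method": "step_arm", "body": {"moves": [[[0, 0, 0, 0, 0, 0, 50], [0, 0, 0, 0, 0, 0, 50], [0, 0, 0, 0, 0, 0, 50], [0, 0, 0, 0, 0, 0, 50], [0, 0, 0, 0, 0, 0, 50]]]}}

```text
time_s: 17.42
tcp_pos: [0.5795, -0.2159, 0.0169]
ee_rot: [[0.996, -0.0, -0.09], [0.09, 0.0, 0.996], [-0.0, -1.0, 0.0]]
wrist_force: [0.9, -0.4, -0.9]
gripper_width: 0.686
```

```bash
python3 go.py 580 -216 170 5 
```

```text
turn [-0.0, 0.003, -0.0] deg 0.1 shift [0.05, -15.31, -0.01] len 15.3
t 17.42 tcp [ 579.5 -215.9   16.9] w 0.686 F [ 0.9 -0.4 -0.9]
```

Call:
{"method": "step_arm", "body": {"moves": [[[0, 0, 0, 0, -4, 0, 50], [0, 0, 0, 0, -8, 0, 50], [0, 0, 0, 0, -11, 2, 50], [0, 0, 0, 1, -11, 6, 50], [0, 0, 0, 2, -11, 10, 50]]]}}

```text
time_s: 17.83
tcp_pos: [0.5916, -0.1145, 0.1299]
ee_rot: [[0.996, 0.006, -0.086], [0.086, 0.0, 0.996], [0.006, -1.0, -0.0]]
wrist_force: [1.2, 0.7, -1.5]
gripper_width: 0.687
```

```bash
python3 go.py 620.8 -31.8 115 0 
```

```text
turn [-0.0, 0.087, 0.006] deg 5.0 shift [3.61, 1.51, 7.99] len 8.9
t 17.83 tcp [ 591.6 -114.5  129.9] w 0.687 F [ 1.2  0.7 -1.5]
```

Call:
{"method": "step_arm", "body": {"moves": [[[0, 0.087, 0, 3.6, 0, 8, 50], [0, 0.087, 0, 3.6, 0, 8, 50], [0, 0.087, 0, 3.6, 0.8, 8, 50], [0, 0.087, 0, 3.6, 0.8, 8, 50], [0, 0.087, 0, 3.6, 0.8, 8, 50]]]}}

```text
time_s: 18.25
tcp_pos: [0.6184, -0.0315, 0.1182]
ee_rot: [[1.0, -0.002, -0.004], [0.004, -0.0, 1.0], [-0.002, -1.0, -0.0]]
wrist_force: [0.8, -0.1, -0.7]
gripper_width: 0.689
```

Call:
{"method": "step_arm", "body": {"moves": [[[0, 0, 0, 0, 0.2, 0, 50], [0, 0, 0, 0, 0.2, 0, 50], [0, 0, 0, 0, 0.2, 0, 50], [0, 0, 0, 0, 0.2, 0, 50], [0, 0, 0, 0, 0.2, 0, 50]]]}}

```text
time_s: 18.67
tcp_pos: [0.6191, -0.0325, 0.1172]
ee_rot: [[1.0, 0.0, -0.002], [0.002, 0.0, 1.0], [0.0, -1.0, 0.0]]
wrist_force: [0.4, -0.2, -0.7]
gripper_width: 0.689
```

```bash
python3 go.py 620.8 -31.8 81 0 
```

```text
turn [-0.0, 0.002, 0.0] deg 0.1 shift [0.17, 3.62, 0.07] len 3.6
t 18.67 tcp [619.1 -32.5 117.2] w 0.689 F [ 0.4 -0.2 -0.7]
```

Call:
{"method": "step_arm", "body": {"moves": [[[0, 0, 0, 0.17, 1.5, 0.07, 50], [0, 0, 0, 0.17, 3, 0.07, 50], [0, 0, 0, 0.17, 3.6, 0.07, 50], [0, 0, 0, 0.17, 3.65, 0.07, 50], [0, 0, 0, 0.17, 3.65, 0.07, 50]]]}}

```text
time_s: 19.08
tcp_pos: [0.621, -0.0312, 0.0806]
ee_rot: [[1.0, 0.0, -0.003], [0.003, -0.0, 1.0], [0.0, -1.0, -0.0]]
wrist_force: [-0.0, -0.0, -0.4]
gripper_width: 0.685
```

Call:
{"method": "step_arm", "body": {"moves": [[[0, 0, 0, 0, 0, 0, 50], [0, 0, 0, 0, 0, 0, 50], [0, 0, 0, 0, 0, 0, 50], [0, 0, 0, 0, 0, 0, 50], [0, 0, 0, 0, 0, 0, 50]]]}}

```text
time_s: 19.5
tcp_pos: [0.621, -0.031, 0.0807]
ee_rot: [[1.0, 0.0, -0.003], [0.003, 0.0, 1.0], [0.0, -1.0, 0.0]]
wrist_force: [0.6, 0.0, -0.6]
gripper_width: 0.686
```

```bash
python3 go.py 620.8 -31.8 80 0 
```

```text
turn [-0.0, 0.003, 0.0] deg 0.2 shift [-0.02, 0.07, -0.08] len 0.1
t 19.5 tcp [621.  -31.   80.7] w 0.686 F [ 0.6  0.  -0.6]
```

Call:
{"method": "step_arm", "body": {"moves": [[[0, 0, 0, 0, 0.1, -0.08, 50], [0, 0, 0, 0, 0.1, -0.08, 50], [0, 0, 0, 0, 0.1, -0.08, 90], [0, 0, 0, 0, 0.1, -0.08, 90], [0, 0, 0, 0, 0.1, -0.08, 90]]]}}

```text
time_s: 19.92
tcp_pos: [0.621, -0.0318, 0.0796]
ee_rot: [[1.0, 0.0, -0.003], [0.003, -0.0, 1.0], [0.0, -1.0, -0.0]]
wrist_force: [0.1, 0.1, -0.8]
gripper_width: 0.83
```

Call:
{"method": "step_arm", "body": {"moves": [[[0, 0, 0, 0, 0, 0, 90], [0, 0, 0, 0, -1, 0, 90], [0, 0, 0, 0, -4, 0, 90], [0, 0, 0, 0, -7, 0, 90], [0, 0, 0, 0, -9, 0, 90]]]}}

```text
time_s: 20.33
tcp_pos: [0.622, -0.0319, 0.1732]
ee_rot: [[1.0, 0.004, -0.003], [0.003, -0.0, 1.0], [0.004, -1.0, -0.0]]
wrist_force: [0.7, -1.1, 0.3]
gripper_width: 0.899
```

```bash
python3 go.py 605 -180 150 20 591 -331.5 120 43.6 
```

```text
turn [0.001, -0.346, 0.004] deg 19.8 shift [-1.76, 2.32, -14.8] len 15.1
turn [0.0, -0.412, 0.0] deg 23.6 shift [-6.5, 3.0, -13.76] len 15.5
t 20.33 tcp [622.  -31.9 173.2] w 0.899 F [ 0.7 -1.1  0.3]
```

Call:
{"method": "step_arm", "body": {"moves": [[[0, -0.346, 0, -1.8, 2, -14.8, 90], [0, -0.346, 0, -1.8, 2, -14.8, 90], [0, -0.346, 0, -1.8, 2, -14.8, 90], [0, -0.346, 0, -1.8, 2, -14.8, 90], [0, -0.346, 0, -1.8, 2, -14.8, 90]]]}}

```text
time_s: 20.75
tcp_pos: [0.6017, -0.1844, 0.1493]
ee_rot: [[0.942, -0.001, -0.337], [0.337, -0.0, 0.942], [-0.002, -1.0, 0.0]]
wrist_force: [0.0, 1.0, 0.4]
gripper_width: 0.897
```

Call:
{"method": "step_arm", "body": {"moves": [[[0, -0.412, 0, -6.5, 3, -13.8, 100], [0, -0.412, 0, -6.5, 3, -13.8, 100], [0, -0.412, 0, -6.5, 3, -13.8, 100], [0, -0.412, 0, -6.5, 3, -13.8, 100], [0, -0.412, 0, -6.5, 3, -13.8, 100]]]}}

```text
time_s: 21.17
tcp_pos: [0.5876, -0.3367, 0.1182]
ee_rot: [[0.727, -0.002, -0.686], [0.686, -0.0, 0.727], [-0.002, -1.0, 0.001]]
wrist_force: [-0.1, 0.6, 0.2]
gripper_width: 0.998
```

```bash
cat > bl2.py <<'E'
exec(open("bl.py").read().split("H=circ")[0])
B=np.r_[sq(.03,.034),circ(.018,.034)]
B2=np.r_[sq(.03,.096),circ(.018,.096)]
it("stS",B2,[.621,-.032,0],ds=[S]);it("stT",B2,[.621,-.032,0],ds=[T]);it("stTS",B2,[.621,-.032,0],ds=[S,T])
it("b2S",B,[.591,-.3315,.76],ds=[S])
E
python3 bl2.py; python3 go.py 591 -331.5 17 43.6
```

```text
stS [620.2 -31.7] -0.9 84.4
stT [619.3 -30.2] 0.9 100.1
stTS [619.2 -31. ] 0.2 181.8
b2S [ 591.3 -332.1] 48.6 102.9
turn [-0.0, -0.003, -0.0] deg 0.2 shift [0.25, 10.24, -0.06] len 10.2
t 21.27 tcp [ 588.9 -332.8  119.4] w 0.998 F [-0.   0.5  0.3]
```

View pics/bS.png

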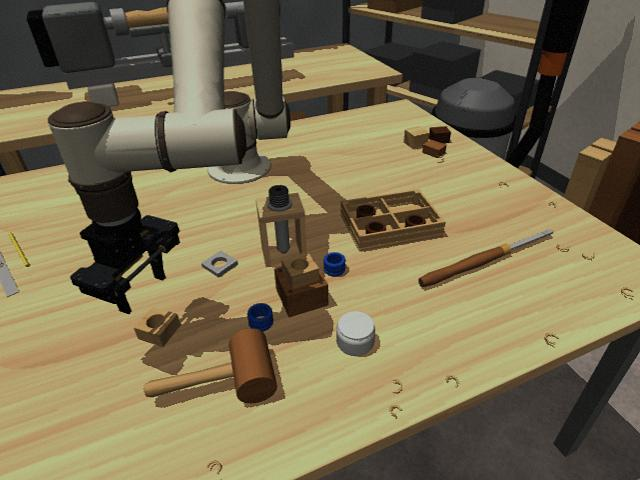

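View pics/bT.png

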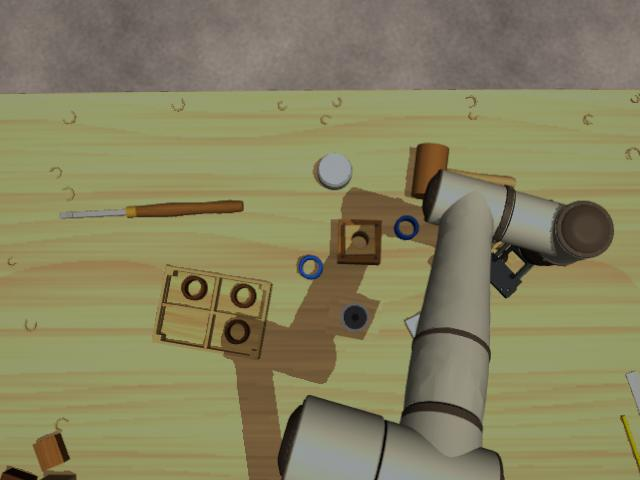

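Call:
{"method": "step_arm", "body": {"moves": [[[0, -0.02, 0, 0.25, 3.5, -0.06, 100], [0, -0.02, 0, 0.25, 7, -0.06, 100], [0, -0.02, 0, 0.25, 9.7, -0.06, 100], [0, -0.02, 0, 0.25, 10.1, -0.06, 100], [0, -0.02, 0, 0.25, 10.1, -0.06, 100]]]}}

```text
time_s: 21.68
tcp_pos: [0.5912, -0.3289, 0.0174]
ee_rot: [[0.709, -0.003, -0.705], [0.705, 0.001, 0.709], [-0.002, -1.0, 0.003]]
wrist_force: [0.7, 0.1, 0.8]
gripper_width: 0.997
```

Call:
{"method": "step_arm", "body": {"moves": [[[0, 0, 0, 0, 0, 0, 80], [0, 0, 0, 0, 0, 0, 80], [0, 0, 0, 0, 0, 0, 80], [0, 0, 0, 0, 0, 0, 80], [0, 0, 0, 0, 0, 0, 80]]]}}

```text
time_s: 22.1
tcp_pos: [0.5921, -0.3306, 0.0198]
ee_rot: [[0.71, 0.002, -0.704], [0.704, -0.001, 0.71], [0.001, -1.0, -0.002]]
wrist_force: [-0.2, 0.7, -0.1]
gripper_width: 0.808
```

```bash
python3 go.py 591 -331.7 17 45
```

```text
turn [0.002, -0.005, 0.001] deg 0.3 shift [-0.16, 0.28, 0.01] len 0.3
t 22.1 tcp [ 592.1 -330.6   19.8] w 0.808 F [-0.2  0.7 -0.1]
```

Call:
{"method": "step_arm", "body": {"moves": [[[0, 0, 0, -0.16, 0.25, 0, 50], [0, 0, 0, -0.16, 0.25, 0, 50], [0, 0, 0, -0.16, 0.25, 0, 50], [0, 0, 0, -0.16, 0.25, 0, 50], [0, 0, 0, -0.16, 0.25, 0, 50]]]}}

```text
time_s: 22.52
tcp_pos: [0.5902, -0.3317, 0.0158]
ee_rot: [[0.71, -0.0, -0.704], [0.704, 0.0, 0.71], [-0.0, -1.0, 0.0]]
wrist_force: [-0.3, -0.1, 0.0]
gripper_width: 0.686
```

Call:
{"method": "step_arm", "body": {"moves": [[[0, 0, 0, 0, 0, 0, 50], [0, 0, 0, 0, 0, 0, 50], [0, 0, 0, 0, -3, 0, 50], [0, 0, 0, 0, -7, 0, 50], [0, 0, 0, 0, -10.8, 0, 50]]]}}

```text
time_s: 22.93
tcp_pos: [0.5897, -0.3314, 0.1241]
ee_rot: [[0.71, -0.003, -0.704], [0.704, 0.001, 0.71], [-0.002, -1.0, 0.003]]
wrist_force: [0.8, -0.2, -0.0]
gripper_width: 0.689
```

```bash
python3 go.py 610 -180 148 20 620.5 -31.7 148 0
```

```text
turn [-0.002, 0.432, -0.002] deg 24.7 shift [12.09, -2.39, 9.33] len 15.5
turn [0.0, 0.349, 0.0] deg 20.0 shift [6.06, 0.0, 13.58] len 14.9
t 22.93 tcp [ 589.7 -331.4  124.1] w 0.689 F [ 0.8 -0.2 -0. ]
```

Call:
{"method": "step_arm", "body": {"moves": [[[0, 0.432, 0, 12.1, -2.4, 9.3, 50], [0, 0.432, 0, 12.1, -2.4, 9.3, 50], [0, 0.432, 0, 12.1, -2.4, 9.3, 50], [0, 0.432, 0, 12.1, -2.4, 9.3, 50], [0, 0.432, 0, 12.1, -2.4, 9.3, 50]]]}}

```text
time_s: 23.35
tcp_pos: [0.6124, -0.1752, 0.1496]
ee_rot: [[0.939, 0.003, -0.345], [0.345, 0.001, 0.939], [0.003, -1.0, -0.0]]
wrist_force: [-0.7, 0.6, -1.2]
gripper_width: 0.686
```

Call:
{"method": "step_arm", "body": {"moves": [[[0, 0.349, 0, 6.1, 0, 13.6, 50], [0, 0.349, 0, 6.1, 0, 13.6, 50], [0, 0.349, 0, 6.1, 0, 13.6, 50], [0, 0.349, 0, 6.1, 0, 13.6, 50], [0, 0.349, 0, 6.1, 0, 13.6, 50]]]}}

```text
time_s: 23.77
tcp_pos: [0.6223, -0.0269, 0.148]
ee_rot: [[1.0, 0.001, -0.005], [0.005, 0.001, 1.0], [0.001, -1.0, 0.001]]
wrist_force: [0.2, -0.9, -0.6]
gripper_width: 0.69
```

Call:
{"method": "step_arm", "body": {"moves": [[[0, 0, 0, 0, 0, 0, 50], [0, 0, 0, 0, 0, 0, 50], [0, 0, 0, 0, 0, 0, 50], [0, 0, 0, 0, 0, 0, 50], [0, 0, 0, 0, 0, 0, 50]]]}}

```text
time_s: 24.18
tcp_pos: [0.6216, -0.0329, 0.1479]
ee_rot: [[1.0, -0.0, 0.002], [-0.002, -0.0, 1.0], [-0.0, -1.0, -0.0]]
wrist_force: [0.3, -0.5, -0.8]
gripper_width: 0.686
```

```bash
python3 go.py 620.5 -31.7 113 0
```

```text
turn [0.0, -0.002, -0.0] deg 0.1 shift [-0.11, 3.49, 0.12] len 3.5
t 24.18 tcp [621.6 -32.9 147.9] w 0.686 F [ 0.3 -0.5 -0.8]
```

Call:
{"method": "step_arm", "body": {"moves": [[[0, 0, 0, -0.1, 1.5, 0.12, 50], [0, 0, 0, -0.1, 3, 0.12, 50], [0, 0, 0, -0.1, 3.5, 0.12, 50], [0, 0, 0, -0.1, 3.5, 0.12, 50], [0, 0, 0, -0.1, 3.5, 0.12, 50]]]}}

```text
time_s: 24.6
tcp_pos: [0.621, -0.031, 0.1131]
ee_rot: [[1.0, 0.0, 0.001], [-0.001, -0.0, 1.0], [0.0, -1.0, -0.0]]
wrist_force: [0.4, -0.2, -0.3]
gripper_width: 0.688
```

Call:
{"method": "step_arm", "body": {"moves": [[[0, 0, 0, 0, 0, 0, 50], [0, 0, 0, 0, 0, 0, 50], [0, 0, 0, 0, 0, 0, 50], [0, 0, 0, 0, 0, 0, 50], [0, 0, 0, 0, 0, 0, 50]]]}}

```text
time_s: 25.02
tcp_pos: [0.6208, -0.0305, 0.1131]
ee_rot: [[1.0, 0.0, 0.0], [-0.0, 0.0, 1.0], [0.0, -1.0, 0.0]]
wrist_force: [-0.7, -0.4, -0.9]
gripper_width: 0.691
```

```bash
python3 go.py 620.5 -31.7 113 0; cat > st.py <<'E'
from fit import *
import sys
n,z=sys.argv[1],float(sys.argv[2])
S=cap("scene");T=cap("top")
for d,nm,c in((S,"S",[240,340,240,340]),(T,"T",[180,300,300,420])):
    a,b,e,f=c; im=cv2.cvtColor(d["image"],cv2.COLOR_RGB2BGR)[a:b,e:f]
    cv2.imwrite(f"pics/{n}{nm}.png",cv2.resize(im,None,fx=5,fy=5,interpolation=cv2.INTER_CUBIC))
B=np.r_[sq(.03,z),circ(.018,z)]
for nm,ds in(("S",[S]),("T",[T]),("TS",[S,T])):
    p,c=fit(ds,B,[.6207,-.0317,0],True,(.008,.003)); print(nm,(p[:2]*1000).round(1),np.degrees(p[2]).round(1),round(c,1))
E
python3 st.py st1 0.130
```

```text
turn [-0.0, -0.0, 0.0] deg 0.0 shift [-0.03, 0.01, -0.12] len 0.1
t 25.02 tcp [620.8 -30.5 113.1] w 0.691 F [-0.7 -0.4 -0.9]
S [618.7 -28.5] -4.1 82.6
T [628. -21.] -6.5 51.1
TS [619.5 -29.3] -0.3 130.3
```

View pics/st1S.png

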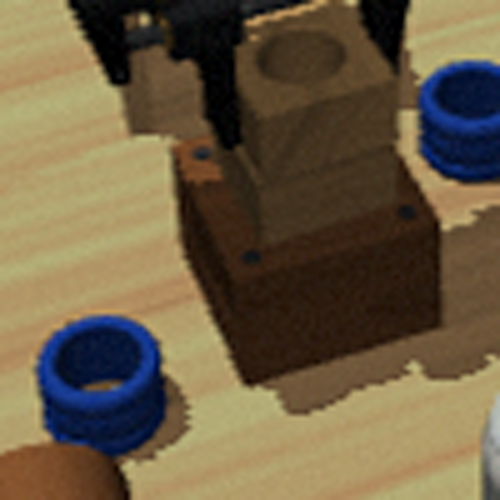

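Call:
{"method": "step_arm", "body": {"moves": [[[0, 0, 0, 0, 0.1, -0.1, 50], [0, 0, 0, 0, 0.1, -0.1, 50], [0, 0, 0, 0, 0.1, -0.1, 90], [0, 0, 0, 0, 0.1, -0.1, 90], [0, 0, 0, 0, 0.1, -0.1, 90]]]}}

```text
time_s: 25.53
tcp_pos: [0.6209, -0.0315, 0.1121]
ee_rot: [[1.0, 0.0, 0.0], [-0.0, -0.0, 1.0], [0.0, -1.0, -0.0]]
wrist_force: [0.1, 0.8, 0.2]
gripper_width: 0.828
```

Call:
{"method": "step_arm", "body": {"moves": [[[0, 0, 0, 0, 0, 0, 90], [0, 0, 0, 0, -1, 0, 90], [0, 0, 0, 0, -4, 0, 90], [0, 0, 0, 0, -7, 0, 90], [0, 0, 0, 0, -9, 0, 90]]]}}

```text
time_s: 25.95
tcp_pos: [0.6219, -0.0316, 0.2059]
ee_rot: [[1.0, 0.004, -0.0], [0.0, -0.0, 1.0], [0.004, -1.0, -0.0]]
wrist_force: [0.4, -0.7, -0.1]
gripper_width: 0.896
```

```bash
python3 st.py st2 0.130;  python3 go.py 540 -120 210 14 440.5 -171.6 130 26.7
```

```text
S [619.7 -31. ] 1.6 85.5
T [621.4 -29. ] 0.2 83.1
TS [621.1 -30.6] 0.5 165.8
turn [0.001, -0.244, 0.01] deg 14.0 shift [-8.34, -0.3, -8.85] len 12.2
turn [0.0, -0.222, 0.0] deg 12.7 shift [-10.9, 8.0, -2.6] len 13.8
t 26.05 tcp [623.4 -31.5 207.9] w 0.906 F [ 0.2 -0.1  0.1]
```

View pics/st2S.png

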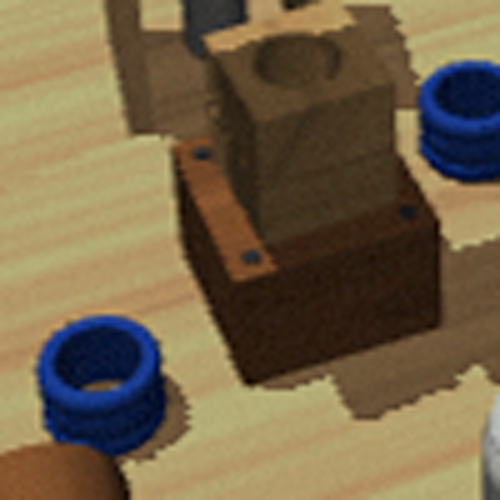

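```bash
python3 - <<'E'
from h import *
S=cap("scene","pics/s9.png");T=cap("top","pics/t9.png")
def tri(us,ut):
    A=[];b=[]
    O=[];D=[]
    for d,u in((S,us),(T,ut)):
        p0=unproj(d,u,0)[0];o=np.array(d["cam_to_world"])[:3,3];v=(p0-o)/np.linalg.norm(p0-o);O.append(o);D.append(v)
    M=sum(np.eye(3)-np.outer(v,v) for v in D);c=sum((np.eye(3)-np.outer(v,v))@o for o,v in zip(O,D));return np.linalg.solve(M,c)
print(tri((80,113),(583,230)),tri((240,138),(440,197)))
E
```

```text
[ 0.58596402 -0.33342631  0.46464901] [ 0.64618265 -0.13194269  0.41123192]
```

View pics/s9.png

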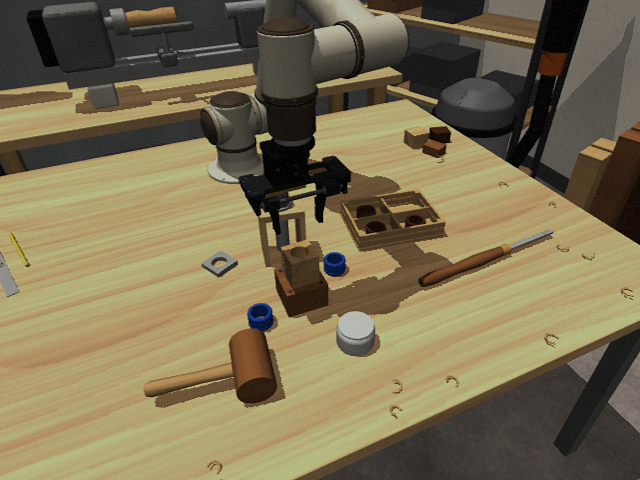

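View pics/t9.png

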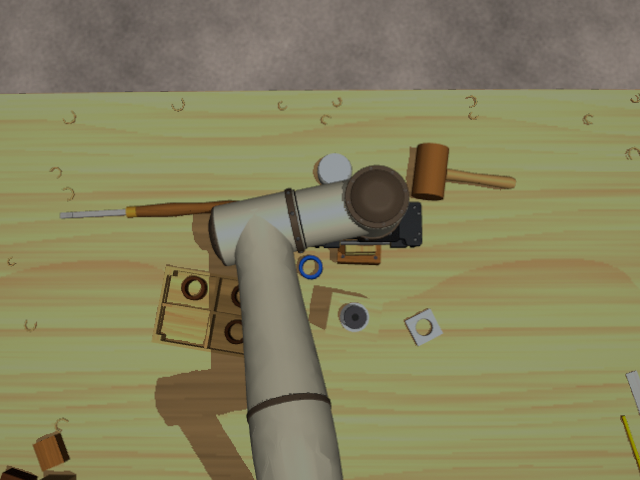

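```bash
python3 go.py 535 -110 200 -32 441 -171.6 130 -63.3
```

```text
turn [-0.001, 0.558, 0.001] deg 32.0 shift [-8.58, 0.28, -7.86] len 11.6
turn [0.0, 0.546, 0.0] deg 31.3 shift [-4.71, 7.0, -10.21] len 13.2
t 26.15 tcp [620.8 -31.4 203. ] w 0.9 F [-0.3 -0.2 -1. ]
```

Call:
{"method": "step_arm", "body": {"moves": [[[0, 0.558, 0, -8.6, 0, -7.8, 100], [0, 0.558, 0, -8.6, 0, -7.8, 100], [0, 0.558, 0, -8.6, 0, -7.8, 100], [0, 0.558, 0, -8.6, 0, -7.8, 100], [0, 0.558, 0, -8.6, 0, -7.8, 100]]]}}

```text
time_s: 26.57
tcp_pos: [0.5324, -0.1108, 0.2011]
ee_rot: [[0.844, -0.003, 0.536], [-0.536, 0.0, 0.844], [-0.002, -1.0, -0.001]]
wrist_force: [0.3, -0.4, 0.1]
gripper_width: 0.998
```

Call:
{"method": "step_arm", "body": {"moves": [[[0, 0.546, 0, -4.7, 7, -10.2, 100], [0, 0.546, 0, -4.7, 7, -10.2, 100], [0, 0.546, 0, -4.7, 7, -10.2, 100], [0, 0.546, 0, -4.7, 7, -10.2, 100], [0, 0.546, 0, -4.7, 7, -10.2, 100]]]}}

```text
time_s: 26.98
tcp_pos: [0.4358, -0.1719, 0.129]
ee_rot: [[0.443, -0.009, 0.897], [-0.897, 0.001, 0.443], [-0.005, -1.0, -0.007]]
wrist_force: [1.7, 0.1, 0.3]
gripper_width: 0.998
```

Call:
{"method": "step_arm", "body": {"moves": [[[0, 0, 0, 0, 1, 0, 100], [0, 0, 0, 0, 2, 0, 100], [0, 0, 0, 0, 3, 0, 100], [0, 0, 0, 0, 3, 0, 100], [0, 0, 0, 0, 3, 0, 100]]]}}

```text
time_s: 27.4
tcp_pos: [0.4399, -0.1711, 0.101]
ee_rot: [[0.45, -0.003, 0.893], [-0.893, 0.0, 0.45], [-0.002, -1.0, -0.003]]
wrist_force: [1.1, 0.1, -0.4]
gripper_width: 1.001
```

```bash
python3 go.py 440.7 -171.6 13.5 -63.3; python3 bl.py | grep w; cp pics/bS.png pics/w1.png
```

```text
turn [0.003, 0.001, -0.002] deg 0.2 shift [0.1, 8.75, 0.08] len 8.7
t 27.4 tcp [ 439.9 -171.1  101. ] w 1.001 F [ 1.1  0.1 -0.4]
w [ 462.2 -188.4] 16.5 146.4
```

View pics/w1.png

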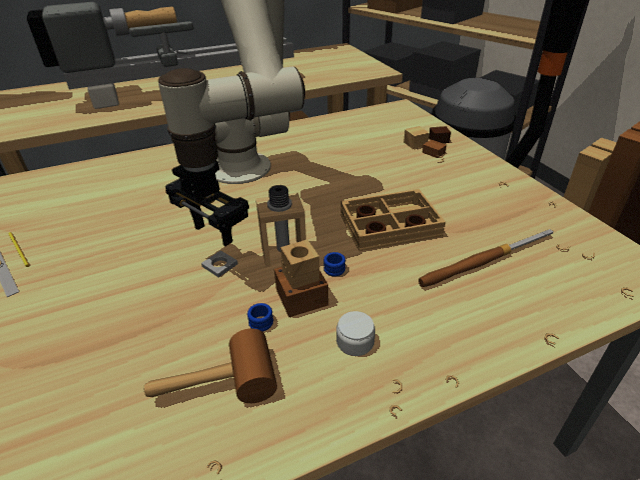

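Call:
{"method": "step_arm", "body": {"moves": [[[0, 0, 0, 0.1, 3, 0.08, 100], [0, 0, 0, 0.1, 6, 0.08, 100], [0, 0, 0, 0.1, 7.5, 0.08, 100], [0, 0, 0, 0.1, 8, 0.08, 100], [0, 0, 0, 0.1, 8, 0.08, 100]]]}}

```text
time_s: 27.92
tcp_pos: [0.4417, -0.1716, 0.0213]
ee_rot: [[0.45, -0.002, 0.893], [-0.893, -0.0, 0.45], [-0.001, -1.0, -0.002]]
wrist_force: [1.2, -0.2, -0.2]
gripper_width: 1.002
```

Call:
{"method": "step_arm", "body": {"moves": [[[0, 0, 0, 0, 0, 0, 80], [0, 0, 0, 0, 0, 0, 80], [0, 0, 0, 0, 0, 0, 80], [0, 0, 0, 0, 0, 0, 80], [0, 0, 0, 0, 0, 0, 80]]]}}

```text
time_s: 28.33
tcp_pos: [0.4425, -0.1717, 0.0227]
ee_rot: [[0.45, 0.002, 0.893], [-0.893, -0.0, 0.45], [0.001, -1.0, 0.001]]
wrist_force: [-0.5, -0.6, -0.3]
gripper_width: 0.81
```

```bash
python3 go.py 440.7 -171.6 13.5 -63.3
```

```text
turn [-0.001, 0.001, 0.001] deg 0.1 shift [-0.09, 0.92, -0.16] len 0.9
t 28.33 tcp [ 442.5 -171.7   22.7] w 0.81 F [-0.5 -0.6 -0.3]
```

Call:
{"method": "step_arm", "body": {"moves": [[[0, 0, 0, -0.08, 0.5, -0.15, 80], [0, 0, 0, -0.08, 0.9, -0.15, 80], [0, 0, 0, -0.08, 0.9, -0.15, 80], [0, 0, 0, -0.08, 0.9, -0.15, 80], [0, 0, 0, -0.08, 0.9, -0.15, 50]]]}}

```text
time_s: 28.75
tcp_pos: [0.4403, -0.1716, 0.0128]
ee_rot: [[0.45, -0.0, 0.893], [-0.893, -0.0, 0.45], [-0.0, -1.0, -0.0]]
wrist_force: [0.0, 0.3, 0.1]
gripper_width: 0.776
```

Call:
{"method": "step_arm", "body": {"moves": [[[0, 0, 0, 0, 0, 0, 50], [0, 0, 0, 0, 0, 0, 50], [0, 0, 0, 0, 0, 0, 50], [0, 0, 0, 0, 0, 0, 50], [0, 0, 0, 0, 0, 0, 50]]]}}

```text
time_s: 29.17
tcp_pos: [0.4405, -0.1716, 0.013]
ee_rot: [[0.45, 0.0, 0.893], [-0.893, -0.0, 0.45], [0.0, -1.0, 0.0]]
wrist_force: [0.5, -0.4, -1.5]
gripper_width: 0.685
```

Call:
{"method": "step_arm", "body": {"moves": [[[0, 0, 0, 0, -0.5, 0, 50], [0, 0, 0, 0, -3, 0, 50], [0, 0, 0, 0, -6, 0, 50], [0, 0, 0, 0, -10, 0, 50], [0, 0, 0, 0, -14, 0, 50]]]}}

```text
time_s: 29.58
tcp_pos: [0.4386, -0.1714, 0.1539]
ee_rot: [[0.45, -0.004, 0.893], [-0.893, 0.001, 0.45], [-0.002, -1.0, -0.003]]
wrist_force: [1.8, -0.4, -2.3]
gripper_width: 0.686
```

```bash
python3 go.py 530 -120 185 -33 620.7 -31.5 180 0; python3 -c "
from h import *
cap('scene','pics/w2.png')"
```

```text
turn [0.002, -0.529, -0.003] deg 30.3 shift [-0.49, -3.15, 10.47] len 10.9
turn [0.0, -0.576, 0.0] deg 33.0 shift [2.79, 0.5, 12.36] len 12.7
t 29.58 tcp [ 438.6 -171.4  153.9] w 0.686 F [ 1.8 -0.4 -2.3]
```

View pics/w2.png

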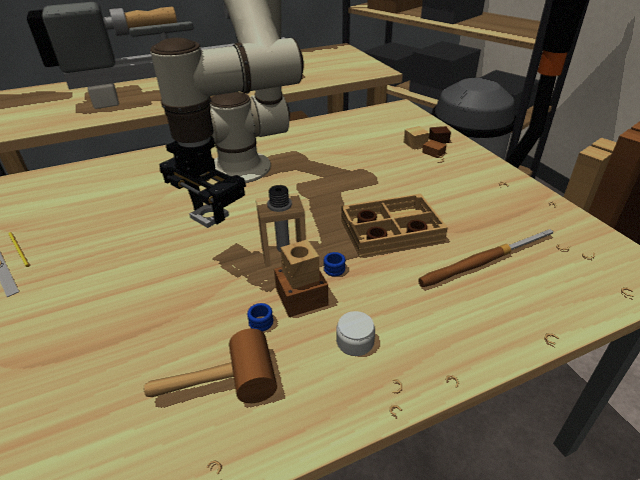

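Call:
{"method": "step_arm", "body": {"moves": [[[0, -0.529, 0, -0.5, -3.1, 10.5, 50], [0, -0.529, 0, -0.5, -3.1, 10.5, 50], [0, -0.529, 0, -0.5, -3.1, 10.5, 50], [0, -0.529, 0, -0.5, -3.1, 10.5, 50], [0, -0.529, 0, -0.5, -3.1, 10.5, 50]]]}}

```text
time_s: 30.05
tcp_pos: [0.5326, -0.1188, 0.1837]
ee_rot: [[0.842, -0.001, 0.539], [-0.539, 0.001, 0.842], [-0.001, -1.0, 0.0]]
wrist_force: [-0.3, -0.9, -4.0]
gripper_width: 0.683
```

Call:
{"method": "step_arm", "body": {"moves": [[[0, -0.576, 0, 2.8, 0.5, 12.4, 50], [0, -0.576, 0, 2.8, 0.5, 12.4, 50], [0, -0.576, 0, 2.8, 0.5, 12.4, 50], [0, -0.576, 0, 2.8, 0.5, 12.4, 50], [0, -0.576, 0, 2.8, 0.5, 12.4, 50]]]}}

```text
time_s: 30.47
tcp_pos: [0.6234, -0.029, 0.1771]
ee_rot: [[1.0, -0.003, -0.009], [0.009, 0.0, 1.0], [-0.003, -1.0, 0.0]]
wrist_force: [-0.9, -0.3, -2.7]
gripper_width: 0.685
```

Call:
{"method": "step_arm", "body": {"moves": [[[0, 0, 0, 0, 0, 0, 50], [0, 0, 0, 0, 0, 0, 50], [0, 0, 0, 0, 0, 0, 50], [0, 0, 0, 0, 0, 0, 50], [0, 0, 0, 0, 0, 0, 50]]]}}

```text
time_s: 30.88
tcp_pos: [0.6225, -0.0315, 0.1791]
ee_rot: [[1.0, 0.0, 0.001], [-0.001, 0.0, 1.0], [0.0, -1.0, 0.0]]
wrist_force: [-0.1, 0.4, -2.6]
gripper_width: 0.685
```

```bash
python3 go.py 620.7 -31.3 144.5 0
```

```text
turn [-0.0, -0.001, 0.0] deg 0.0 shift [-0.18, 3.46, 0.02] len 3.5
t 30.88 tcp [622.5 -31.5 179.1] w 0.685 F [-0.1  0.4 -2.6]
```

Call:
{"method": "step_arm", "body": {"moves": [[[0, 0, 0, -0.17, 1.5, 0.02, 50], [0, 0, 0, -0.17, 2.8, 0.02, 50], [0, 0, 0, -0.17, 3.4, 0.02, 50], [0, 0, 0, -0.17, 3.4, 0.02, 50], [0, 0, 0, -0.17, 3.4, 0.02, 50]]]}}

```text
time_s: 31.3
tcp_pos: [0.6213, -0.0311, 0.1453]
ee_rot: [[1.0, 0.0, -0.001], [0.001, -0.0, 1.0], [0.0, -1.0, -0.0]]
wrist_force: [0.5, 0.3, -2.5]
gripper_width: 0.687
```

Call:
{"method": "step_arm", "body": {"moves": [[[0, 0, 0, 0, 0, 0, 50], [0, 0, 0, 0, 0, 0, 50], [0, 0, 0, 0, 0, 0, 50], [0, 0, 0, 0, 0, 0, 50], [0, 0, 0, 0, 0, 0, 50]]]}}

```text
time_s: 31.72
tcp_pos: [0.6212, -0.0309, 0.1452]
ee_rot: [[1.0, 0.0, -0.001], [0.001, 0.0, 1.0], [0.0, -1.0, 0.0]]
wrist_force: [-0.3, 0.4, -2.9]
gripper_width: 0.683
```

```bash
python3 go.py 620.7 -31.3 143.5 0;python3 st.py st3 0.143
```

```text
turn [-0.0, 0.001, 0.0] deg 0.1 shift [-0.05, 0.17, -0.04] len 0.2
t 31.72 tcp [621.2 -30.9 145.2] w 0.683 F [-0.3  0.4 -2.9]
S [572.   -3.6] -9.4 115.9
T [596.3 -35.5] 6.7 70.1
TS [613.5 -15.2] -19.0 153.3
```

View pics/st3S.png

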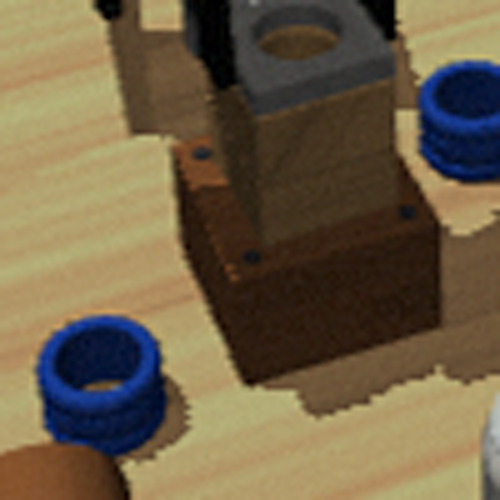

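Lower the last 1.5 mm and release.

Call:
{"method": "step_arm", "body": {"moves": [[[0, 0, 0, -0.03, 0.15, -0.04, 50], [0, 0, 0, -0.03, 0.15, -0.04, 50], [0, 0, 0, -0.03, 0.15, -0.04, 50], [0, 0, 0, -0.03, 0.15, -0.04, 90], [0, 0, 0, -0.03, 0.15, -0.04, 90]]]}}

```text
time_s: 32.23
tcp_pos: [0.6214, -0.0313, 0.1441]
ee_rot: [[1.0, 0.001, -0.001], [0.001, -0.0, 1.0], [0.001, -1.0, -0.0]]
wrist_force: [-0.2, -0.6, -0.7]
gripper_width: 0.763
```

Call:
{"method": "step_arm", "body": {"moves": [[[0, 0, 0, 0, 0, 0, 90], [0, 0, 0, 0, 0, 0, 90], [0, 0, 0, 0, -1, 0, 90], [0, 0, 0, 0, -4, 0, 90], [0, 0, 0, 0, -8, 0, 90]]]}}

```text
time_s: 32.65
tcp_pos: [0.6189, -0.0315, 0.2217]
ee_rot: [[1.0, -0.007, -0.001], [0.0, -0.001, 1.0], [-0.007, -1.0, -0.001]]
wrist_force: [1.8, 1.1, 1.0]
gripper_width: 0.898
```

```bash
python3 go.py 545 -60 250 0 464 -15 250 0;python3 st.py st4 0.142;python3 cr.py s10 t
```

```text
turn [0.001, 0.0, -0.007] deg 0.4 shift [-7.42, -2.77, -2.85] len 8.4
turn [0.0, 0.0, 0.0] deg 0.0 shift [-8.1, 0.0, 4.5] len 9.3
t 32.65 tcp [618.9 -31.5 221.7] w 0.898 F [1.8 1.1 1. ]
S [618.9 -31. ] 1.9 84.4
T [619.5 -30.2] -0.1 88.9
TS [619.4 -30.5] -0.0 172.4
crate [497.6 266.8] -9.5 179.6
1 -1 [527.  206.1]
1 1 [545.1 314.6]
-1 -1 [450. 219.]
-1 1 [468.2 327.5]
```

View pics/st4S.png

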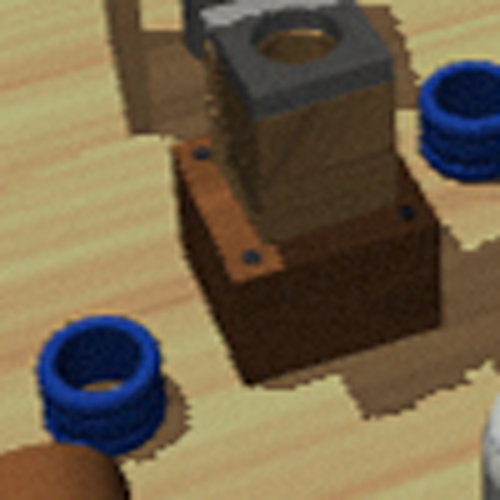

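View pics/s10o.png

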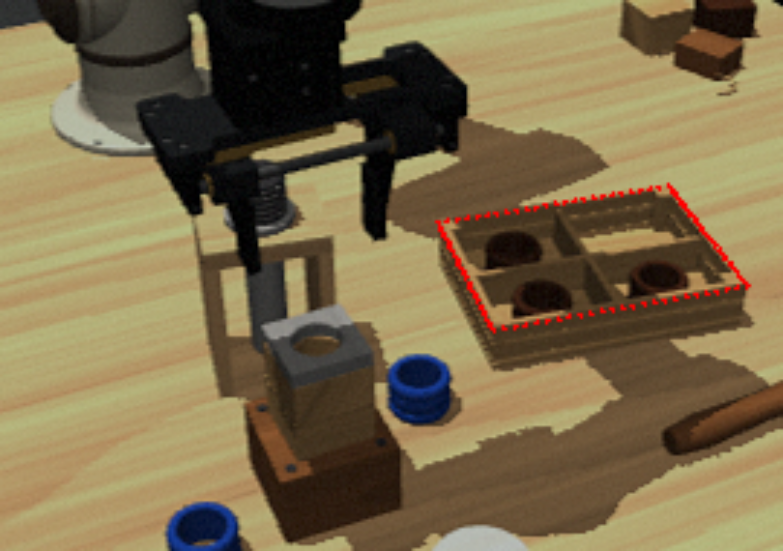

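Call:
{"method": "step_arm", "body": {"moves": [[[0, 0, 0, -7.4, -2.8, -2.8, 90], [0, 0, 0, -7.4, -2.8, -2.8, 90], [0, 0, 0, -7.4, -2.8, -2.8, 90], [0, 0, 0, -7.4, -2.8, -2.8, 90], [0, 0, 0, -7.4, -2.8, -2.8, 90]]]}}

```text
time_s: 33.27
tcp_pos: [0.5466, -0.0594, 0.2512]
ee_rot: [[1.0, -0.0, -0.001], [0.001, 0.0, 1.0], [-0.0, -1.0, 0.0]]
wrist_force: [0.6, 0.5, -0.1]
gripper_width: 0.898
```

Call:
{"method": "step_arm", "body": {"moves": [[[0, 0, 0, -8, 0, 4.5, 80], [0, 0, 0, -8, 0, 4.5, 80], [0, 0, 0, -8, 0, 4.5, 80], [0, 0, 0, -8, 0, 4.5, 80], [0, 0, 0, -8, 0, 4.5, 80]]]}}

```text
time_s: 33.68
tcp_pos: [0.4675, -0.0138, 0.2513]
ee_rot: [[1.0, 0.0, -0.002], [0.002, -0.0, 1.0], [0.0, -1.0, -0.0]]
wrist_force: [0.8, 0.1, -0.5]
gripper_width: 0.802
```

Call:
{"method": "step_arm", "body": {"moves": [[[0, 0, 0, 0, 0, 0, 80], [0, 0, 0, 0, 0, 0, 80], [0, 0, 0, 0, 0, 0, 80], [0, 0, 0, 0, 0, 0, 80], [0, 0, 0, 0, 0, 0, 80]]]}}

```text
time_s: 34.1
tcp_pos: [0.4671, -0.0147, 0.2512]
ee_rot: [[1.0, -0.001, -0.0], [0.0, -0.0, 1.0], [-0.001, -1.0, -0.0]]
wrist_force: [-0.4, -0.5, 0.6]
gripper_width: 0.806
```

```bash
python3 go.py 465 -15 167 0;python3 st.py st5 0.142; cat > br.py <<'E'
from fit import *
S=cap("scene","pics/brS.png");T=cap("top","pics/brT.png")
for nm,ds in(("S",[S]),("T",[T])):
    for k,M in(("collar",circ(.028,.150)),("head",circ(.022,.184))):
        p,c=fit(ds,M,[.465,-.015,0],False,(.005,.002)); print(nm,k,(p[:2]*1000).round(1),round(c,1))
cv2.imwrite("pics/brz.png",cv2.resize(cv2.cvtColor(S["image"],cv2.COLOR_RGB2BGR)[150:290,220:360],None,fx=4.2,fy=4.2,interpolation=cv2.INTER_CUBIC))
E
python3 br.py
```

```text
turn [0.0, 0.0, -0.001] deg 0.0 shift [-0.21, 8.42, -0.03] len 8.4
t 34.1 tcp [467.1 -14.7 251.2] w 0.806 F [-0.4 -0.5  0.6]
S [618.9 -31.4] 1.7 138.6
T [619.4 -30.2] -0.2 138.7
TS [619.4 -30.3] -0.2 276.0
S collar [455.9 -13.1] 92.0
S head [464.6 -17.4] 115.9
T collar [478.1 -13.3] 21.3
T head [462.8   9.5] 52.6
```

View pics/brz.png

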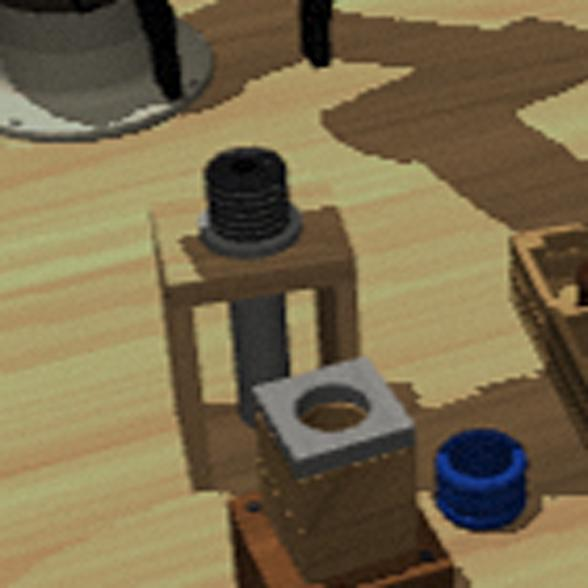

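View pics/brT.png

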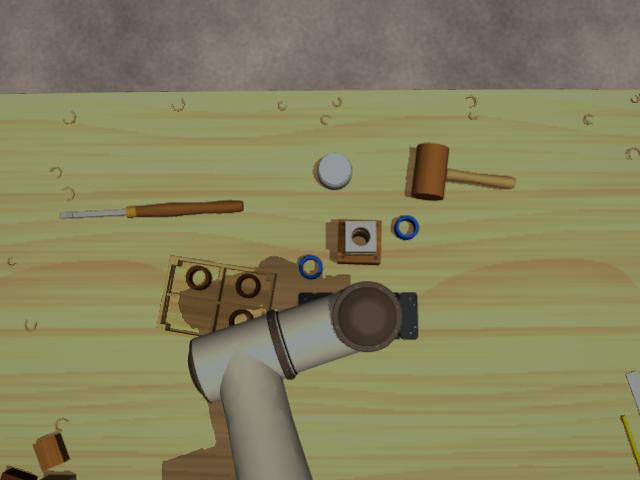

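Call:
{"method": "step_arm", "body": {"moves": [[[0, 0, 0, -0.2, 3, -0.04, 80], [0, 0, 0, -0.2, 6, -0.04, 80], [0, 0, 0, -0.2, 7.5, -0.04, 80], [0, 0, 0, -0.2, 8, -0.04, 80], [0, 0, 0, -0.2, 8, -0.04, 80]]]}}

```text
time_s: 34.72
tcp_pos: [0.4642, -0.015, 0.1705]
ee_rot: [[1.0, -0.003, -0.001], [0.001, -0.001, 1.0], [-0.003, -1.0, -0.001]]
wrist_force: [-0.7, 0.7, 0.3]
gripper_width: 0.8
```

Call:
{"method": "step_arm", "body": {"moves": [[[0, 0, 0, 0, 0, 0, 70], [0, 0, 0, 0, 0, 0, 70], [0, 0, 0, 0, 0, 0, 70], [0, 0, 0, 0, 0, 0, 70], [0, 0, 0, 0, 0, 0, 70]]]}}

```text
time_s: 35.13
tcp_pos: [0.4651, -0.0147, 0.1722]
ee_rot: [[1.0, 0.001, -0.001], [0.001, 0.0, 1.0], [0.001, -1.0, 0.0]]
wrist_force: [-0.5, -0.7, 0.3]
gripper_width: 0.7
```

```bash
python3 go.py 465 -15.3 168 0;python3 br.py
```

```text
turn [-0.0, 0.001, 0.001] deg 0.1 shift [-0.02, 0.42, -0.06] len 0.4
t 35.13 tcp [465.1 -14.7 172.2] w 0.7 F [-0.5 -0.7  0.3]
S collar [423.9   0.7] 115.8
S head [464.7 -17.2] 116.0
T collar [444.2  -0.5] 51.9
T head [451.9   8.5] 53.8
```

View pics/brz.png

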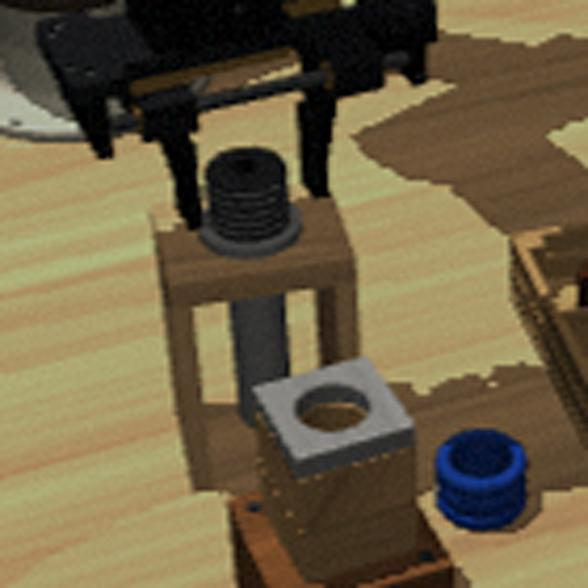

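Call:
{"method": "step_arm", "body": {"moves": [[[0, 0, 0, 0, 0.4, -0.15, 70], [0, 0, 0, 0, 0.4, -0.15, 70], [0, 0, 0, 0, 0.4, -0.15, 30], [0, 0, 0, 0, 0.4, -0.15, 30], [0, 0, 0, 0, 0.4, -0.15, 30]]]}}

```text
time_s: 35.65
tcp_pos: [0.4648, -0.0163, 0.1674]
ee_rot: [[1.0, -0.0, -0.001], [0.001, -0.0, 1.0], [-0.0, -1.0, -0.0]]
wrist_force: [-0.4, 0.1, 0.1]
gripper_width: 0.556
```

Call:
{"method": "step_arm", "body": {"moves": [[[0, 0, 0, 0, 0, 0, 30], [0, 0, 0, 0, 0, 0, 30], [0, 0, 0, 0, 0, 0, 30], [0, 0, 0, 0, 0, 0, 30], [0, 0, 0, 0, 0, 0, 30]]]}}

```text
time_s: 36.07
tcp_pos: [0.4648, -0.0165, 0.1675]
ee_rot: [[1.0, -0.0, -0.001], [0.001, -0.0, 1.0], [-0.0, -1.0, -0.0]]
wrist_force: [-0.6, -1.3, 0.2]
gripper_width: 0.495
```

```bash
python3 go.py 465 -16 168 0;python3 br.py
```

```text
turn [0.0, 0.001, -0.0] deg 0.0 shift [0.02, -0.05, 0.05] len 0.1
t 36.07 tcp [464.8 -16.5 167.5] w 0.495 F [-0.6 -1.3  0.2]
S collar [454.  -17.2] 76.9
S head [461.8   1.9] 93.2
T collar [459.9 -38. ] 22.8
T head [461.   -4.7] 22.1
```

View pics/brz.png

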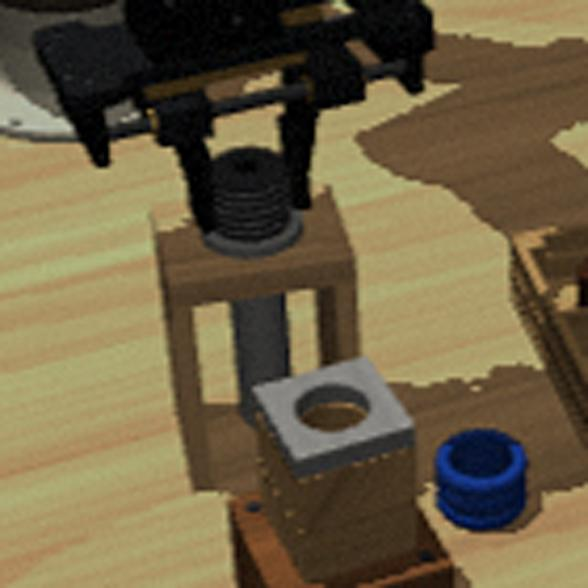

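Call:
{"method": "step_arm", "body": {"moves": [[[0, 0, 0, 0, -0.5, 0, 30], [0, 0, 0, 0, -2, 0, 30], [0, 0, 0, 0, -4, 0, 30], [0, 0, 0, 0, -6, 0, 30], [0, 0, 0, 0, -8, 0, 30]]]}}

```text
time_s: 36.58
tcp_pos: [0.4635, -0.0161, 0.2471]
ee_rot: [[1.0, -0.004, -0.0], [0.0, 0.001, 1.0], [-0.004, -1.0, 0.001]]
wrist_force: [1.3, -0.3, -5.1]
gripper_width: 0.495
```

Call:
{"method": "step_arm", "body": {"moves": [[[0, 0, 0, 0, -2, 0, 30], [0, 0, 0, 0, -4, 0, 30], [0, 0, 0, 0, -6, 0, 30], [0, 0, 0, 0, -8, 0, 30], [0, 0, 0, 0, -8.5, 0, 30]]]}}

```text
time_s: 37.0
tcp_pos: [0.4655, -0.016, 0.3348]
ee_rot: [[1.0, 0.004, -0.001], [0.001, 0.001, 1.0], [0.004, -1.0, 0.001]]
wrist_force: [1.5, 0.0, -5.1]
gripper_width: 0.498
```

```bash
python3 go.py 540 -24 331 0 620.7 -31.3 331 0;python3 br.py >/dev/null
```

```text
turn [-0.001, 0.001, 0.004] deg 0.2 shift [7.45, 0.41, -0.81] len 7.5
turn [0.0, 0.0, 0.0] deg 0.0 shift [8.07, 0.0, -0.73] len 8.1
t 37.0 tcp [465.5 -16.  334.8] w 0.498 F [ 1.5  0.  -5.1]
```

View pics/brS.png

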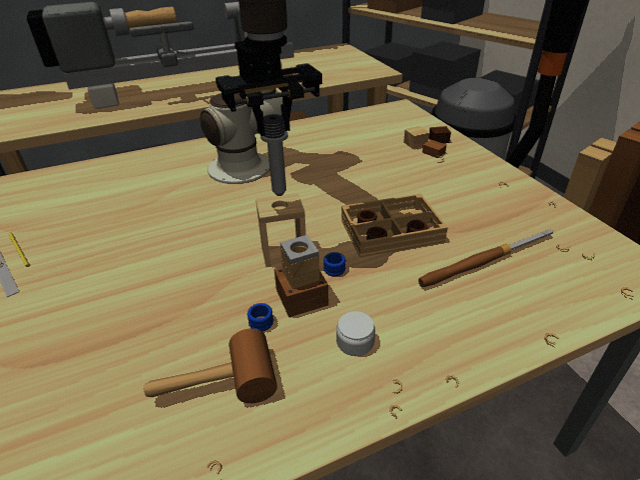

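Call:
{"method": "step_arm", "body": {"moves": [[[0, 0, 0, 1.5, 0, -0.2, 30], [0, 0, 0, 3.5, 0, -0.3, 30], [0, 0, 0, 5.5, 0, -0.5, 30], [0, 0, 0, 7.5, 0, -0.7, 30], [0, 0, 0, 9, 0, -0.9, 30]]]}}

```text
time_s: 37.52
tcp_pos: [0.5552, -0.025, 0.3291]
ee_rot: [[1.0, -0.005, -0.001], [0.001, 0.0, 1.0], [-0.005, -1.0, 0.0]]
wrist_force: [0.5, -0.1, -5.6]
gripper_width: 0.501
```

Call:
{"method": "step_arm", "body": {"moves": [[[0, 0, 0, 2, 0, -0.2, 30], [0, 0, 0, 4, 0, -0.4, 30], [0, 0, 0, 5.5, 0, -0.5, 30], [0, 0, 0, 6.3, 0, -0.6, 30], [0, 0, 0, 6.5, 0, -0.6, 30]]]}}

```text
time_s: 37.93
tcp_pos: [0.6202, -0.0311, 0.329]
ee_rot: [[1.0, -0.005, -0.0], [0.0, -0.0, 1.0], [-0.005, -1.0, -0.0]]
wrist_force: [0.2, -0.4, -5.8]
gripper_width: 0.498
```

Call:
{"method": "step_arm", "body": {"moves": [[[0, 0, 0, 0, 0, 0, 30], [0, 0, 0, 0, 0, 0, 30], [0, 0, 0, 0, 0, 0, 30], [0, 0, 0, 0, 0, 0, 30], [0, 0, 0, 0, 0, 0, 30]]]}}

```text
time_s: 38.35
tcp_pos: [0.6193, -0.0311, 0.333]
ee_rot: [[1.0, 0.001, -0.001], [0.001, 0.0, 1.0], [0.001, -1.0, 0.0]]
wrist_force: [0.4, -0.7, -5.2]
gripper_width: 0.498
```

```bash
python3 go.py 620.7 -31.3 310 0;python3 - <<'E'
from h import *
S=cap("scene");T=cap("top","pics/ft.png")
cv2.imwrite("pics/f1.png",cv2.resize(cv2.cvtColor(S["image"],cv2.COLOR_RGB2BGR)[110:310,200:400],None,fx=3,fy=3,interpolation=cv2.INTER_CUBIC))
t=r.sense()["tcp_pos"]
for nm,z in(("head top",.017),("collar",-.023),("tip",-.161)):
    print(nm,proj(S,t+[0,0,z]))
print(proj(S,[.6207,-.0313,.142]))
E
```

```text
turn [-0.0, 0.001, 0.001] deg 0.1 shift [0.14, 2.31, -0.02] len 2.3
t 38.35 tcp [619.3 -31.1 333. ] w 0.498 F [ 0.4 -0.7 -5.2]
head top [[293.03888339 153.15935778]]
collar [[294.25287358 173.27114662]]
tip [[297.93999134 234.33491389]]
[[298.80336944 246.4682836 ]]
```

View pics/f1.png

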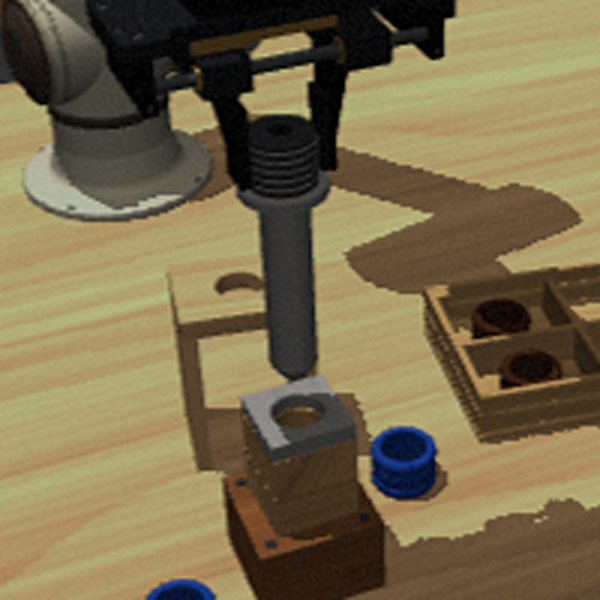

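Call:
{"method": "step_arm", "body": {"moves": [[[0, 0, 0, 0.13, 1, 0, 30], [0, 0, 0, 0.13, 2, 0, 30], [0, 0, 0, 0.13, 2.2, 0, 30], [0, 0, 0, 0.13, 2.2, 0, 30], [0, 0, 0, 0.13, 2.2, 0, 30]]]}}

```text
time_s: 38.87
tcp_pos: [0.6211, -0.0313, 0.3099]
ee_rot: [[1.0, -0.001, -0.001], [0.001, -0.001, 1.0], [-0.001, -1.0, -0.001]]
wrist_force: [0.7, 0.3, -5.0]
gripper_width: 0.499
```

Call:
{"method": "step_arm", "body": {"moves": [[[0, 0, 0, 0, 0, 0, 30], [0, 0, 0, 0, 0, 0, 30], [0, 0, 0, 0, 0, 0, 30], [0, 0, 0, 0, 0, 0, 30], [0, 0, 0, 0, 0, 0, 30]]]}}

```text
time_s: 39.28
tcp_pos: [0.6211, -0.0312, 0.3107]
ee_rot: [[1.0, 0.0, -0.001], [0.001, 0.0, 1.0], [0.0, -1.0, 0.0]]
wrist_force: [0.1, 0.5, -5.8]
gripper_width: 0.496
```

```bash
python3 go.py 620.8 -31.1 280 0;python3 - <<'E'
from h import *
S=cap("scene");T=cap("top","pics/ft.png")
cv2.imwrite("pics/f2.png",cv2.resize(cv2.cvtColor(S["image"],cv2.COLOR_RGB2BGR)[140:300,230:370],None,fx=4,fy=4,interpolation=cv2.INTER_CUBIC))
E
```

```text
turn [-0.0, 0.001, 0.0] deg 0.1 shift [-0.04, 3.07, 0.01] len 3.1
t 39.28 tcp [621.1 -31.2 310.7] w 0.496 F [ 0.1  0.5 -5.8]
```

View pics/f2.png

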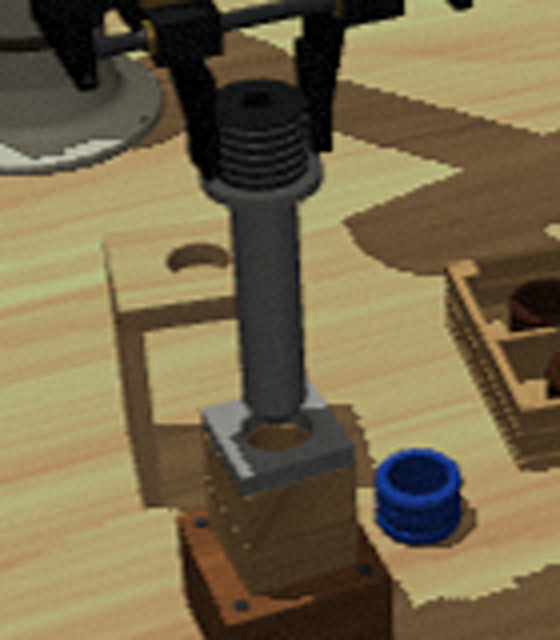

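Call:
{"method": "step_arm", "body": {"moves": [[[0, 0, 0, -0.02, 0.7, 0, 30], [0, 0, 0, -0.02, 1.4, 0, 30], [0, 0, 0, -0.02, 2.1, 0, 30], [0, 0, 0, -0.02, 2.8, 0, 30], [0, 0, 0, -0.02, 3, 0, 30]]]}}

```text
time_s: 39.8
tcp_pos: [0.6203, -0.0312, 0.2783]
ee_rot: [[1.0, -0.003, -0.001], [0.001, -0.0, 1.0], [-0.003, -1.0, -0.0]]
wrist_force: [-0.5, -0.0, -5.8]
gripper_width: 0.494
```

Call:
{"method": "step_arm", "body": {"moves": [[[0, 0, 0, 0, 0.7, 0, 30], [0, 0, 0, 0, 1.4, 0, 30], [0, 0, 0, 0, 2.1, 0, 30], [0, 0, 0, 0, 2.8, 0, 30], [0, 0, 0, 0, 3, 0, 30]]]}}

```text
time_s: 40.22
tcp_pos: [0.6204, -0.0312, 0.2486]
ee_rot: [[1.0, -0.002, -0.001], [0.001, 0.0, 1.0], [-0.002, -1.0, 0.0]]
wrist_force: [0.9, 0.7, -5.1]
gripper_width: 0.496
```

```bash
python3 go.py 620.8 -31.1 220 0; python3 -c "
from h import *
print(r.sense()['moment'])"
```

```text
turn [-0.0, 0.001, -0.002] deg 0.1 shift [0.04, 2.86, 0.01] len 2.9
t 40.22 tcp [620.4 -31.2 248.6] w 0.496 F [ 0.9  0.7 -5.1]
[ 0.04455016 -0.17651551 -0.025606  ]
```

Call:
{"method": "step_arm", "body": {"moves": [[[0, 0, 0, 0.02, 0.7, 0, 30], [0, 0, 0, 0.02, 1.4, 0, 30], [0, 0, 0, 0.02, 2.1, 0, 30], [0, 0, 0, 0.02, 2.8, 0, 30], [0, 0, 0, 0.02, 2.8, 0, 30]]]}}

```text
time_s: 40.63
tcp_pos: [0.6204, -0.0311, 0.2203]
ee_rot: [[1.0, -0.003, -0.001], [0.001, 0.0, 1.0], [-0.003, -1.0, 0.0]]
wrist_force: [-0.1, 0.6, -7.9]
gripper_width: 0.501
```

Call:
{"method": "step_arm", "body": {"moves": [[[0, 0, 0, 0, 0.5, 0, 30], [0, 0, 0, 0, 1, 0, 30], [0, 0, 0, 0, 1.5, 0, 30], [0, 0, 0, 0, 2, 0, 30], [0, 0, 0, 0, 2, 0, 30]]]}}

```text
time_s: 41.05
tcp_pos: [0.6206, -0.0312, 0.201]
ee_rot: [[1.0, -0.002, -0.001], [0.001, 0.0, 1.0], [-0.002, -1.0, 0.0]]
wrist_force: [0.8, -0.4, -6.1]
gripper_width: 0.499
```

```bash
python3 go.py 620.8 -31.1 165.5 0; python3 -c "
from h import *
print(r.sense()['moment'])"
```

```text
turn [-0.0, 0.001, -0.002] deg 0.1 shift [0.03, 3.55, 0.01] len 3.5
t 41.05 tcp [620.6 -31.2 201. ] w 0.499 F [ 0.8 -0.4 -6.1]
[ 0.02367597 -0.20744033 -0.00469651]
```

Call:
{"method": "step_arm", "body": {"moves": [[[0, 0, 0, 0, 0.8, 0, 30], [0, 0, 0, 0, 1.6, 0, 30], [0, 0, 0, 0, 2.4, 0, 30], [0, 0, 0, 0, 3, 0, 30], [0, 0, 0, 0, 3.3, 0, 30]]]}}

```text
time_s: 41.47
tcp_pos: [0.6208, -0.0312, 0.168]
ee_rot: [[1.0, -0.001, -0.001], [0.001, -0.0, 1.0], [-0.001, -1.0, -0.0]]
wrist_force: [0.6, 0.5, -5.2]
gripper_width: 0.499
```

Call:
{"method": "step_arm", "body": {"moves": [[[0, 0, 0, 0, 0.15, 0, 30], [0, 0, 0, 0, 0.15, 0, 30], [0, 0, 0, 0, 0.15, 0, 30], [0, 0, 0, 0, 0.15, 0, 30], [0, 0, 0, 0, 0.15, 0, 30]]]}}

```text
time_s: 41.88
tcp_pos: [0.6212, -0.0312, 0.1683]
ee_rot: [[1.0, 0.0, -0.001], [0.001, 0.0, 1.0], [0.0, -1.0, 0.0]]
wrist_force: [0.0, -0.1, -5.6]
gripper_width: 0.5
```

```bash
python3 go.py 620.8 -31.1 165.5 0;python3 - <<'E'
from h import *
S=cap("scene")
cv2.imwrite("pics/f3.png",cv2.resize(cv2.cvtColor(S["image"],cv2.COLOR_RGB2BGR)[170:320,230:370],None,fx=4,fy=4,interpolation=cv2.INTER_CUBIC))
E
```

```text
turn [-0.0, 0.001, 0.0] deg 0.1 shift [-0.04, 0.28, 0.01] len 0.3
t 41.88 tcp [621.2 -31.2 168.3] w 0.5 F [ 0.  -0.1 -5.6]
```

View pics/f3.png

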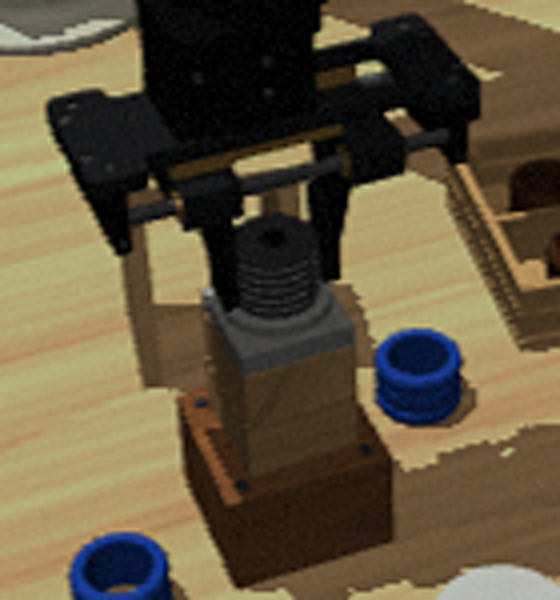

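Call:
{"method": "step_arm", "body": {"moves": [[[0, 0, 0, -0.03, 0.25, 0, 30], [0, 0, 0, -0.03, 0.25, 0, 30], [0, 0, 0, -0.03, 0.25, 0, 30], [0, 0, 0, -0.03, 0.25, 0, 70], [0, 0, 0, -0.03, 0.25, 0, 70]]]}}

```text
time_s: 42.35
tcp_pos: [0.6217, -0.0313, 0.1668]
ee_rot: [[1.0, 0.002, -0.001], [0.001, -0.0, 1.0], [0.002, -1.0, -0.0]]
wrist_force: [-0.2, 0.7, 0.5]
gripper_width: 0.579
```

Call:
{"method": "step_arm", "body": {"moves": [[[0, 0, 0, 0, 0, 0, 80], [0, 0, 0, 0, 0, 0, 80], [0, 0, 0, 0, 0, 0, 80], [0, 0, 0, 0, -1, 0, 80], [0, 0, 0, 0, -4, 0, 80]]]}}

```text
time_s: 42.77
tcp_pos: [0.6181, -0.0313, 0.2017]
ee_rot: [[1.0, -0.01, 0.0], [-0.0, -0.001, 1.0], [-0.01, -1.0, -0.001]]
wrist_force: [0.5, 0.5, -1.2]
gripper_width: 0.795
```

Call:
{"method": "step_arm", "body": {"moves": [[[0, 0, 0, 0, -4, 0, 80], [0, 0, 0, 0, -8, 0, 80], [0, 0, 0, -4, -9, -4, 80], [0, 0, 0, -7, -9, -8, 80], [0, 0, 0, -10, -9, -11, 80]]]}}

```text
time_s: 43.18
tcp_pos: [0.5373, -0.124, 0.2974]
ee_rot: [[1.0, 0.004, -0.003], [0.003, -0.0, 1.0], [0.004, -1.0, -0.0]]
wrist_force: [1.6, -0.4, 0.4]
gripper_width: 0.802
```

```bash
python3 - <<'E'
from h import *
S=cap("scene","pics/e1.png");T=cap("top","pics/e1t.png")
cv2.imwrite("pics/f4.png",cv2.resize(cv2.cvtColor(S["image"],cv2.COLOR_RGB2BGR)[170:320,240:460],None,fx=3.6,fy=3.6,interpolation=cv2.INTER_CUBIC))
E
```

```text
(no output)
```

View pics/f4.png

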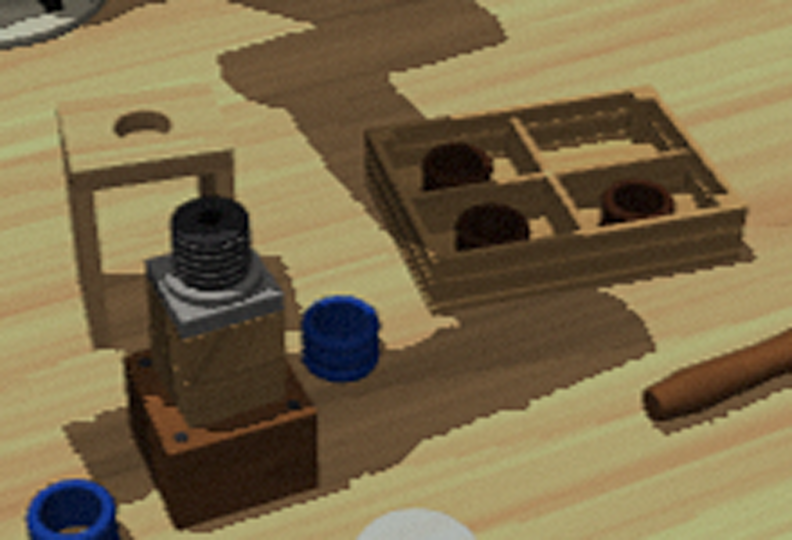

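View pics/e1t.png

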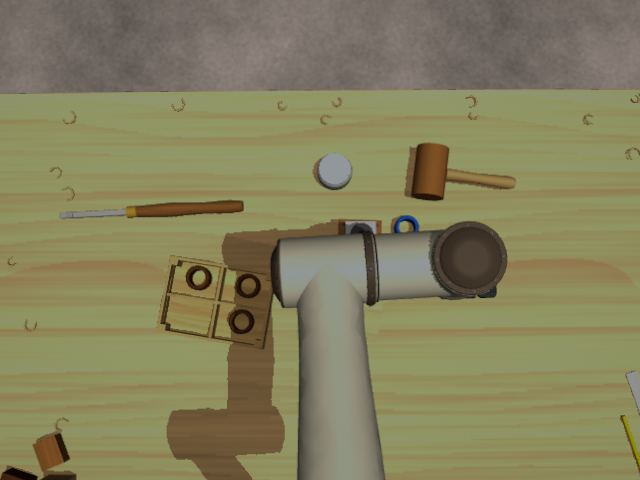

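Call:
{"method": "step_arm", "body": {"moves": [[[0, 0, 0, -4, -3, -8, 80], [0, 0, 0, -6, -3, -15, 80], [0, 0, 0, -6, -3, -15, 80], [0, 0, 0, -6, -3, -15, 80], [0, 0, 0, -6, -3, -15, 80]]]}}

```text
time_s: 43.7
tcp_pos: [0.4759, -0.2783, 0.3274]
ee_rot: [[1.0, 0.002, 0.005], [-0.005, -0.003, 1.0], [0.002, -1.0, -0.003]]
wrist_force: [0.5, 0.3, 0.3]
gripper_width: 0.796
```

Call:
{"method": "step_arm", "body": {"moves": [[[0, 0, 0, 0, 0, 0, 80], [0, 0, 0, 0, 0, 0, 80], [0, 0, 0, 0, 0, 0, 80], [0, 0, 0, 0, 0, 0, 80], [0, 0, 0, 0, 0, 0, 80]]]}}

```text
time_s: 44.12
tcp_pos: [0.4781, -0.2723, 0.325]
ee_rot: [[1.0, -0.0, -0.003], [0.003, 0.0, 1.0], [-0.0, -1.0, 0.0]]
wrist_force: [0.2, 0.8, 0.4]
gripper_width: 0.798
```

```bash
python3 - <<'E'
from fit import *
S=cap("scene","pics/e2.png");T=cap("top","pics/e2t.png")
for nm,ds in(("S",[S]),("T",[T]),("TS",[S,T])):
  for k,M,p0 in(("head",circ(.022,.182),[.6205,-.031,0]),("collar",circ(.028,.148),[.6205,-.031,0])):
    p,c=fit(ds,M,p0,False,(.004,)); print(nm,k,(p[:2]*1000).round(1),round(c,1))
  p,c=fit(ds,sq(.03,.142),[.6205,-.031,0],True,(.004,)); print(nm,"washer",(p*[1000,1000,57.3]).round(1),round(c,1))
for z in (.178,.180,.182,.184,.186,.190):
  p,c=fit([S,T],circ(.022,z),[.6205,-.031,0],False,(.003,)); print(z,(p[:2]*1000).round(1),round(c,1))
p,c=fit([S,T],sq(.081,.046,.113),[.4976,.2668,-.166],True,(.006,)); print("crate",p.round(4),c)
R=np.r_[circ(.026,.04),circ(.018,.04)]
for uv in((198,278),(248,286),(242,321)):
  g=unproj(T,uv,.04)[0]
  q,c=fit([T],R,[g[0],g[1],0],False,(.004,)); print("ring",(q[:2]*1000).round(1),round(c,1),"in crate",((R2(p[2]).T@(q[:2]-p[:2]))*1000).round(1))
a=cv2.cvtColor(T["image"],cv2.COLOR_RGB2BGR)[245:355,150:290]
cv2.imwrite("pics/e2z.png",cv2.resize(a,None,fx=5,fy=5,interpolation=cv2.INTER_CUBIC))
a=cv2.cvtColor(S["image"],cv2.COLOR_RGB2BGR)[180:320,250:350]
cv2.imwrite("pics/e2s.png",cv2.resize(a,None,fx=4.2,fy=4.2,interpolation=cv2.INTER_CUBIC))
E
```

```text
S head [618.3 -32.3] 96.5
S collar [611.2 -33. ] 94.4
S washer [621.8 -32.3  -2.2] 107.4
T head [618.5 -29.2] 126.5
T collar [617.7 -25.5] 97.8
T washer [ 6.234e+02 -3.020e+01 -3.000e-01] 94.7
TS head [618.6 -30.2] 217.4
TS collar [617.5 -25.9] 173.1
TS washer [623.2 -30.4  -0.7] 192.2
0.178 [618.4 -29.8] 217.3
0.18 [618.5 -30. ] 220.1
0.182 [618.6 -30.2] 217.4
0.184 [618.6 -30.3] 209.5
0.186 [618.7 -30. ] 191.4
0.19 [617.3 -28.8] 181.0
crate [ 0.4976  0.2663 -0.1619] 238.04449462890625
ring [545.3 307.3] 130.3 in crate [40.5 48.2]
ring [528.5 203.4] 133.0 in crate [ 40.7 -57.1]
ring [454.1 216.5] 127.2 in crate [-34.8 -56.2]
```

View pics/e2z.png

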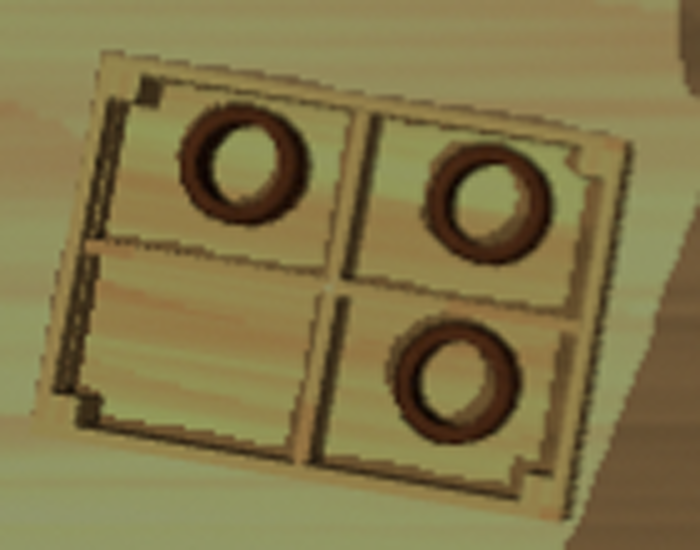

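View pics/e2s.png

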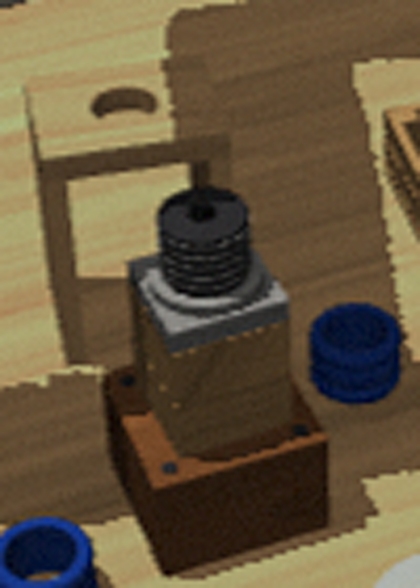

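View pics/e2t.png

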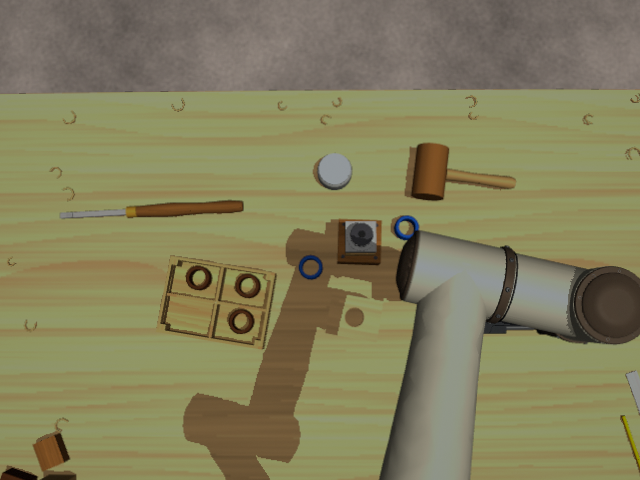

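```bash
python3 -c "
from h import *
print(r.finish_job()); print(r.sense()['time_s'])"
```

```text
the job is handed in; nothing more can be done
None
the job is handed in; nothing more can be done
```

The changeover is done and I handed the job in at about 44 s of the 210 s allowed. No verdict was reported.

- **Rings:** the three finished rings from the pile each stand in their own cell of the crate. There was no fourth dark ring on the bench, and I left the two blue look-alikes alone. The last top picture shows all three upright. The crate was knocked about 25 mm aside during the run, but the rings stayed in their cells and I found its new position.
- **Stack:** both blanks (only two were there) and the washer are on the block.
- **Bar:** it went down through the stack into the block with no notable contact force, and I let it go. The camera fit puts the top of its head at about 180–182 mm; with the collar fully down on the washer it should be 182 mm.
- **Left alone:** in the pictures the tin, gouge and mallet are still where they were at the start.

**Disagreements in the last checks:** before the bar went in, the washer fitted at about (619, -30) mm and the block hole at about (620–621, -32) mm. Afterwards the washer fit moved to about (622–623, -30 to -32) mm, and the bar head fitted at (618.5, -30) mm. The last fits of the collar alone were scattered and not reliable. The robot released the bar at (621, -31) mm, so I take this spread of a few millimetres as camera and fit error.

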